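Turn a washed housing cap over in the tip tray and set it back on the drain rack

TASK

One of the three washed housing caps on the sloping drain rack was put back hollow side up, so it cannot drain. Lay it, still hollow side up, on the ramp of the turnover tray, raise the tray by its black grip all the way up so that the cap slides off the ramp and tumbles onto its other face on the landing, and lower the tray by hand until it is fully down again, without letting it fall. Then put the cap back in the bay it came from, hollow side down and down against the rod at the foot of the slope, and leave the other two caps where they are.

Things in the scene. Friction and masses are not known exactly. Their poses are not given: they have to be found in the camera images.
- cap: Aluminium housing cap lying hollow side up (wrong): a block 42 (x) by 56 (y) by 20 mm (z), about 0.13 kg; origin at its middle. +z points out of the hollow face (recess 7 mm deep, ribs and screw bosses, 7.5 mm rim); the other face is plain with four dark screw holes. Starts in any of the rack's bays, +x up the slope, foot on the lip rod. Grip it across its 56 mm.
- cap_n1: One of the two other caps, same shape and size, lying correctly hollow side down in another bay (which one varies): +z into the slope. Origin at its middle. Not to be moved.
- cap_n2: The third cap, lying correctly hollow side down, as cap_n1. Not to be moved.
- drain_rack: Fixed wire rack 310 wide (y), 150 deep (x), 95 mm high in a 16 mm high drip pan; origin on the bench under its middle, low front to -x. Three bays 95 mm apart along y, each two rods 32 mm apart rising to +x at 35 degrees: outward normal (-0.574, 0, 0.819), up the slope (0.819, 0, 0.574). A 6 mm lip rod at the foot of all bays stands 10 mm above the lying surface. Free air beside each cap.
- bay_right (a point): Middle of a cap at rest in the rack's right bay (-y end): (-28.5, -95, 66) mm in the rack's frame, 10 mm above the rods' lying surface and 21 mm up the slope from the lip. Axes as the rack's. A cap's own place may be 3 mm off along y.
- bay_middle (a point): The same for the middle bay: (-28.5, 0, 66) mm in the rack's frame.
- bay_left (a point): The same for the left bay (+y end): (-28.5, 95, 66) mm in the rack's frame.
- turnover_base: Fixed base of the turnover tray; origin on the bench under the hinge, x from the hinge (robot side) to the handle. Along x, tray down: end stop to 4 mm (28 mm above the landing), level landing to 88, gutter 5 mm deep to 123.5, then the ramp: drop edge 56 mm above the bench, rising 19 degrees over 78 mm to a 15 mm back stop. Cheeks at x 67 to 133 beside the gutter, 79 mm high, 70 mm apart outside.
- tray (a joint): Tray hinge, rad: 0 = fully down, grows as the handle end rises, stop at 0.82 (47 degrees). Axis: base's y through tray_hinge. No catch: the tray (0.7 kg) falls back if let go; lower it slower than 2 rad/s. Raised at 0.3 to 0.6 rad/s to 0.78 or more, the cap slides off the ramp at 0.1 to 0.4 rad, trips in the gutter, turns over and ends against the end stop; it stays there while lowered.
- tray_hinge (a point): Middle of the hinge axis, 21 mm above the bench. Axes of the tray: x from the hinge to the handle, z out of the landing; they turn with the tray. All tray points have these axes.
- tray_load (a point): Point on the ramp's surface under the middle of a loaded cap, 34 mm up the ramp from the drop edge (8 mm either way works); 155.6 mm along x and 46 mm along z from the hinge. Ramp normal (-0.326, 0, 0.946), up the ramp (0.946, 0, 0.326) in tray axes. The cap's 42 mm runs along the ramp; its 56 mm lies between rails 6 mm high, 62 mm apart inside, 70 outside. It stays there by friction.
- tray_landing (a point): Point on the landing's surface under the middle of a turned cap that rests against the end stop: 25 mm along x and 18 mm along z from the hinge (39 mm above the bench when down). Side rails here too: 6 mm high, 62 mm apart inside.
- tray_handle (a point): Grip point on the tray's black upright grip, 215 mm along x and 68 mm along z from the hinge, 15 mm below the grip's top. A flat post 14 mm thick (tray's y), 26 mm long (x), free on both sides for 40 mm below this point. It turns with the tray, so a gripper that holds it leans with it, towards the robot.

How it is judged (in metres and radians):
On the way, in this order (a step that is already met when the one before it is completed fails the run):
1. the cap lies on the tray's ramp, hollow side up and let go, with the tray down (x of cap in the frame of tray_load between -0.022 and 0.02 m and y of cap in the frame of tray_load between -0.006 and 0.006 m and z of cap in the frame of tray_load between 0 and 0.024 m and angle between cap's own z axis and vertical below 0.45 rad and value of joint tray below 0.03 rad and contact force between the fingers and cap below 0.1 N), for 0.2 s.
2. the tray is up (above 0.7 rad) and the cap has tumbled onto its other face on the landing (value of joint tray above 0.7 rad and x of cap in the frame of tray_landing between -0.01 and 0.03 m and z of cap in the frame of tray_landing between 0.004 and 0.016 m and angle between cap's own z axis and vertical above 1.9 rad), for 0.1 s.
3. the tray is fully down again with the cap lying turned over on the landing (value of joint tray below 0.03 rad and x of cap in the frame of tray_landing between -0.01 and 0.03 m and z of cap in the frame of tray_landing between 0.004 and 0.016 m and angle between cap's own z axis and vertical above 3 rad), for 0.2 s.
At the end, for the whole second after the job is handed in: The cap lies still in the bay it came from, its middle within 12 mm of where it was at the start, its hollow face flat down on the sloping rods (within about 0.1 rad), let go; the tray is fully down (under 0.03 rad); the other two caps are within 10 mm of where they were (distance of cap from where it was at the start of the episode below 0.012 m and angle between cap's own z axis and vertical between 2.43 and 2.63 rad and linear speed of cap below 0.01 m/s and value of joint tray below 0.03 rad and distance of each of cap_n1, cap_n2 from where it was at the start of the episode below 0.01 m and contact force between the fingers and cap below 0.1 N); the robot touches nothing.
It fails at once if the tray is let fall (coming down faster than 2 rad/s) (velocity of joint tray below -2 rad/s).
It fails at once if one of the other caps is disturbed (moved more than 10 mm) (distance of any of cap_n1, cap_n2 from where it was at the start of the episode above 0.01 m).
It also fails if it takes over 67 s, if anything falls off the work surface, if the arm or the gripper's body presses on something with over 40 N, if the wrist force passes 120 N, or if a joint passes its speed limit or range.

ROBOT

A 6-joint arm with a two-finger parallel gripper is mounted at the origin on a cart in front of the work surface, level with it; the furniture and walls round the work are solid. World frame = base frame: x ahead of the robot, y to its left, z up, the work surface at z = 0. Lengths are in mm, angles in rad, forces in N, time in s.
With the tool pointing down it reaches from about 275 to 975 mm from the base axis. Payload 8.4 kg.
Tool frame: the origin (TCP) lies at the very end of the fingers, on their centre line; the grasp point (between the pads) lies 19 mm behind it; z points along the fingers, y is the line along which they close (so a half turn about z gives the same grasp; the last joint's range is limited). The gripper opens to 92 mm and grips with 3 to 60 N. Pads are 20 mm wide; open, the fingers measure 128 mm over their backs; the gripper's body (75 mm by 189 mm) begins 69 mm behind the grasp point.
Start: joints at [1.343, 0.353, 1.633, -0, 1.155, -0.002], TCP at [139.927, 609.137, 214.583] pointing down, gripper open.
Joint ranges: [-2.63, 2.63], [-0.92, 2.1], [0.06, 2.66], [-1.3, 4.44], [0, 2.69], [-3.02, 3.02]. Speed limits (rad/s): [2.22, 2.22, 2.79, 3.14, 3.14, 3.14].

INTERFACE

Orientations are given as a unit quaternion [x, y, z, w].
In Python, from plant import telemetry, vision, order gives the robot as it stands.
- The arm moves only by the tool arm_command, never from a script. Its arguments are lists of equal length, an entry for each row: "offset": the shift along the tool's x, y, z in units of 0.5 m (1.0 is 0.5 m), a list of three; "rotation": the turn, a rotation vector about the tool's x, y, z in units of 0.5 rad (1.0 is 0.5 rad), a list of three. A call has 1 to 20 rows; each row is the pose to reach, as a shift and turn from the pose commanded when the call began, along the tool's axes at that moment; what a row does not reach only later rows make up. A row lasts 1/8 s, in which the tool goes at most 62.5 mm and 10.7 degrees, less where a joint would pass 70% of its speed; a pose out of reach is approached as far as the arm can. A call with a number of a shift or a turn outside -1 to 1 is refused whole. A call with a gripper value outside its range is refused whole. "hand" is the closure, from 0 (fully open) to 1 (shut), set as the call begins (left out, the last holds). The fingers move at their own pace and stop on an object; "grip_force" is the grip in N (left out, the last holds). Time passes only in rows, so rows that repeat a pose let the fingers close. It gives the time, the measured TCP pose, the force, the opening and the grip force at its end, in the units of the state.
- telemetry.read_state(): the state, without advancing time (a new reading comes with each control period).
- vision.capture(name): name is "side" or "top"; returns a dict with "frame" (480x640x3 uint8, red, green, blue), "range_z" (480x640 float32, mm along the optical axis (not along the pixel's ray), 0 where there is no reading), "fx", "fy", "cx", "cy" (pixels), "rvec" (rotation vector, rad) and "tvec" (3), from world to camera coordinates, as OpenCV has them. Camera axes: x right, y down, z forward; pixel columns grow to the right and rows downward; lengths in mm; the calibration is good to about 2 mm. A picture is of the moment at which its call begins.
- order.hand_in(): hands the job in; it is judged then, once.
The state is a dict: "clock": time; "joints": joint angles; "joint_vel": joint speeds; "tau": joint torques, N m; "tool_pos": TCP position; "ee_rot": TCP orientation; "ft_force": force on the tool from outside, world axes, zero at the start; "ft_torque": the same for the moment, N m; "width": finger opening in mm; "grip_force": force on a finger pad.
Only numpy, scipy, OpenCV 4.12 (cv2) and the standard library are available. Lean on these libraries where they do the work, as an engineer would, in place of code of your own. Each camera call takes 0.05 s, during which the arm holds its last target. There are 200 camera calls.

## Working session

There is one attempt and no reset: what is moved stays moved. The work goes in short steps, Python scripts to look and compute and a tool call to move; the robot and the scene stay as the last step left them, time stands still between calls to the robot, and variables do not carry over. Pictures are saved under pics/ and viewed, at most 10 in all, crops included, and the job is handed in when it is done.

Besides the shell and the picture viewer there is one more tool, called after ">>>" as name(argument=value, ...), one argument or row to a line, values as JSON. arm_command: Moves the arm, as the interface text tells. Shifts and turns lie within -1 to 1; 1 stands for 0.5 m of shift or 0.5 rad of turn. Its arguments: {"type":"object","properties":{"offset":{"type":"array","items":{"type":"array","items":{"type":"number"}}},"rotation":{"type":"array","items":{"type":"array","items":{"type":"number"}}},"hand":{"type":"number"},"grip_force":{"type":"number"}},"required":["offset","rotation"]}

```bash
mkdir -p pics; ls; python3 - <<'E'
from plant import telemetry, vision
import cv2, numpy as np
s=telemetry.read_state(); print(s)
for n in("top","side"):
    c=vision.capture(n); cv2.imwrite(f"pics/{n}0.png",c["frame"][:,:,::-1]); np.savez(f"{n}0.npz",**c)
    R=cv2.Rodrigues(np.array(c["rvec"]))[0]; print(n,c["fx"],c["cx"],c["cy"],"cam pos",-R.T@np.array(c["tvec"]).ravel(),R.round(3).tolist())
E
```

```text
pics
{'clock': 0.0, 'joints': array([ 1.34257760e+00,  3.53630178e-01,  1.63413308e+00, -2.15052051e-05,
        1.15520163e+00, -2.37765172e-03]), 'joint_vel': array([-7.59713167e-05, -7.06460921e-04,  1.60602970e-05,  2.06569896e-03,
        4.47453570e-04, -2.10555065e-03]), 'tau': array([ 3.53508403e-03, -5.93852949e+01, -3.34216297e+01,  6.99449354e-02,
        2.35995278e-02, -1.40802713e-04]), 'tool_pos': array([139.83447603, 608.6453637 , 213.87537062]), 'ee_rot': array([ 1.12676367e-01,  9.93631504e-01, -6.82694204e-04, -6.91640141e-05]), 'ft_force': array([-0.40755888,  0.38453892,  0.28014121]), 'ft_torque': array([-0.02031082, -0.00974226,  0.01329673]), 'grip_force': 0.0, 'width': 92.03320165702802}
top 585.5600044020354 306.268512071145 241.82199657881674 cam pos [ 281.61646427   49.53249309 1409.34540625] [[0.088, -0.996, 0.004], [-0.974, -0.087, -0.208], [0.207, 0.014, -0.978]]
side 528.9005337579949 316.50563403109714 239.05968847526123 cam pos [  71.07187034 -633.99756001  757.46274881] [[0.831, -0.556, 0.001], [-0.354, -0.53, -0.77], [0.429, 0.64, -0.638]]
```

View pics/top0.png

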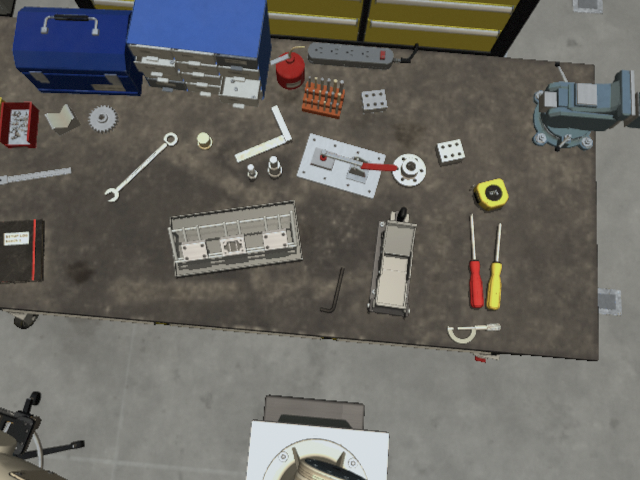

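View pics/side0.png

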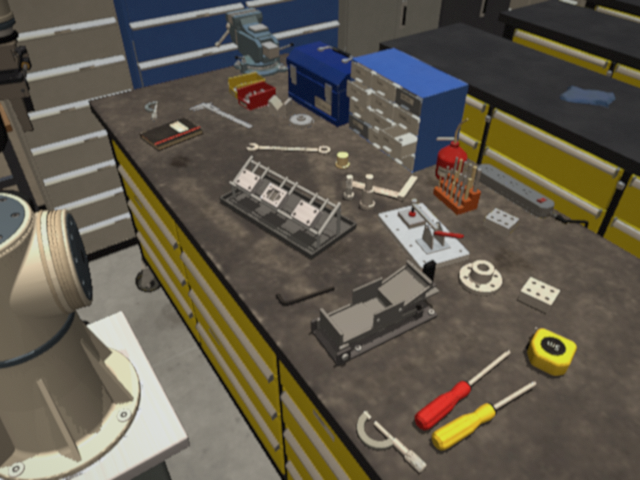

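The top view shows the rack around (235,240), with the middle cap (232,246) looking different from the outer two (192,247) and (273,239). The tray is at (393,265) and its grip at (403,214). In the side view the caps are at (247,180), (273,195) and (303,212), and the grip is at (430,270). I'll enlarge both.

```bash
python3 - <<'E'
import cv2, numpy as np
t=cv2.imread("pics/top0.png"); s=cv2.imread("pics/side0.png")
cv2.imwrite("pics/topc.png",np.hstack([cv2.resize(t[195:285,160:310],None,fx=5,fy=5,interpolation=2)]))
a=cv2.resize(t[195:325,355:430],(0,0),fx=4.5,fy=4.5,interpolation=2)
b=cv2.resize(s[250:370,305:445],(0,0),fx=3,fy=3,interpolation=2)
c=cv2.resize(s[150:260,215:360],(0,0),fx=2.9,fy=2.9,interpolation=2)
im=np.zeros((600,800,3),np.uint8)
a=a[:600]; im[:a.shape[0],:a.shape[1]]=a; 
x=345
im[:280,x:x+420]=b[:280]; h=min(319,c.shape[0]); im[281:281+h,x:x+c.shape[1]]=c[:h]
cv2.imwrite("pics/mix.png",im); print(a.shape,b.shape,c.shape)
E
```

```text
(585, 338, 3) (360, 420, 3) (319, 420, 3)
```

View pics/topc.png

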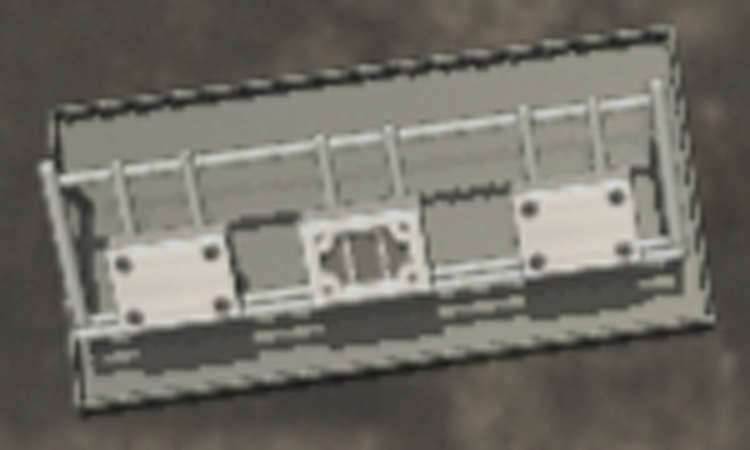

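View pics/mix.png

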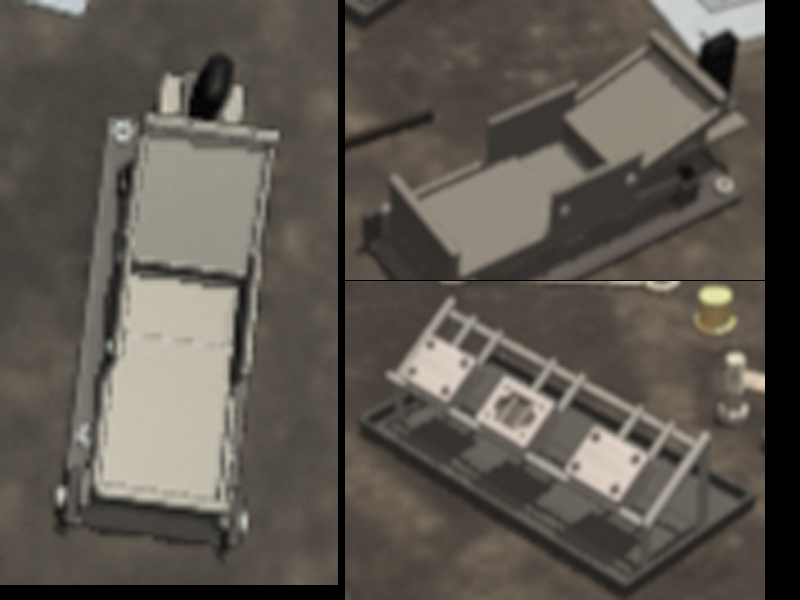

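The crops confirm it: the hollow-up cap is in the middle bay, at top pixel (233,247) and side pixel (273,195). Next I'll measure it using colour masks, triangulation and range.

```bash
cat > h.py <<'E'
import numpy as np, cv2
from scipy.spatial.transform import Rotation as Ro
def load(f): return dict(np.load(f))
def RT(c): return cv2.Rodrigues(np.asarray(c["rvec"],float))[0], np.asarray(c["tvec"],float).ravel()
def cloud(c):
    R,t=RT(c); z=c["range_z"]; v,u=np.indices(z.shape)
    P=np.stack([(u-c["cx"])/c["fx"]*z,(v-c["cy"])/c["fy"]*z,z],-1)
    return (P-t)@R
def ray(c,p):
    R,t=RT(c); d=R.T@np.array([(p[0]-c["cx"])/c["fx"],(p[1]-c["cy"])/c["fy"],1]); return -R.T@t,d/np.linalg.norm(d)
def tri(ca,pa,cb,pb):
    o1,d1=ray(ca,pa);o2,d2=ray(cb,pb)
    s=np.linalg.lstsq(np.stack([d1,-d2],1),o2-o1,rcond=None)[0]
    a,b=o1+s[0]*d1,o2+s[1]*d2; return (a+b)/2,np.linalg.norm(a-b)
def onz(c,p,z):
    o,d=ray(c,p); return o+d*(z-o[2])/d[2]
E
python3 - <<'E'
from h import *
T,S=load("top0.npz"),load("side0.npz")
print(T["frame"][247,192],T["frame"][240,232],S["frame"][180,247],S["frame"][209,300])
res={}
for n,c,roi in(("T",T,(170,225,300,265)),("S",S,(230,160,340,235))):
    f=c["frame"].astype(int); hsv=cv2.cvtColor(c["frame"],cv2.COLOR_RGB2HSV)
    m=((f.min(2)>(165)) &(f[...,0]-f[...,1]>4)).astype(np.uint8); k=np.zeros_like(m); k[roi[1]:roi[3],roi[0]:roi[2]]=1; m&=k
    m=cv2.morphologyEx(m,cv2.MORPH_CLOSE,np.ones((5,5)))
    cs=[q for q in cv2.findContours(m,0,2)[0] if cv2.contourArea(q)>80]; cs.sort(key=lambda q:q[:,0,0].mean())
    res[n]=[cv2.minAreaRect(q) for q in cs]
    P=cloud(c)
    for q in cs:
        mm=cv2.drawContours(np.zeros_like(m),[q],-1,1,-1)>0
        X=P[mm&(c["range_z"]>0)]; print(n,cv2.contourArea(q),cv2.minAreaRect(q),np.median(X,0).round(1))
for a,b in zip(res["T"],res["S"]): print(tri(T,a[0],S,b[0]))
# black grip
for n,c,roi in(("T",T,(395,203,412,228)),("S",S,(420,255,440,285))):
    m=(c["frame"].max(2)<45); k=np.zeros_like(m); k[roi[1]:roi[3],roi[0]:roi[2]]=1; m&=k
    X=cloud(c)[m]; v,u=np.nonzero(m); print(n,m.sum(),u.mean(),v.mean(),u.min(),u.max(),v.min(),v.max(),X[X[:,2].argsort()[-8:]].round(0).tolist())
P=cloud(T)
for v in range(222,318,6): print(v,[tuple(P[v,u].round(0).astype(int)) for u in range(372,420,6)])
E
```

```text
[206 201 190] [204 200 191] [212 199 188] [212 197 187]
T 295.5 ((194.232421875, 250.80543518066406), (16.636009216308594, 23.602336883544922), 81.02737426757812) [518.4 326.3  75.8]
T 284.0 ((232.66217041015625, 245.47296142578125), (16.27549934387207, 22.851459503173828), 80.53767395019531) [538.9 240.3  71.3]
T 291.5 ((274.9207458496094, 240.2865753173828), (15.349983215332031, 22.96976089477539), 83.6598129272461) [560.5 142.7  75. ]
S 232.5 ((246.69227600097656, 179.46153259277344), (17.75040626525879, 16.641006469726562), 33.690067291259766) [517.3 325.1  74.1]
S 294.0 ((273.2691955566406, 194.34616088867188), (18.582456588745117, 18.027755737304688), 33.6900634765625) [539.6 241.8  71. ]
S 307.0 ((304.8846130371094, 212.42306518554688), (20.24655532836914, 18.582456588745117), 33.690067291259766) [559.8 140.2  74. ]
(array([519.12579499, 327.31139453,  72.32101985]), np.float64(2.7024350316540597))
(array([539.96861892, 239.73031015,  72.30650108]), np.float64(2.0554518651038705))
(array([561.67090364, 142.65565219,  72.37064999]), np.float64(0.6758545812557087))
T 82 401.1829
[... 5832 characters left out ...]
int64(434), np.int64(-111), np.int64(35)), (np.int64(434), np.int64(-123), np.int64(51)), (np.int64(433), np.int64(-135), np.int64(68)), (np.int64(434), np.int64(-148), np.int64(70)), (np.int64(436), np.int64(-162), np.int64(68)), (np.int64(440), np.int64(-181), np.int64(38)), (np.int64(446), np.int64(-201), np.int64(2))]
312 [(np.int64(423), np.int64(-102), np.int64(-2)), (np.int64(424), np.int64(-116), np.int64(-1)), (np.int64(425), np.int64(-130), np.int64(3)), (np.int64(425), np.int64(-144), np.int64(11)), (np.int64(427), np.int64(-159), np.int64(4)), (np.int64(429), np.int64(-174), np.int64(1)), (np.int64(428), np.int64(-184), np.int64(25)), (np.int64(432), np.int64(-203), np.int64(0))]
```

```bash
python3 - <<'E'
from h import *
T,S=load("top0.npz"),load("side0.npz")
q=lambda a,b:np.array([a/4.5+355-.4,b/4.5+195-.4]); r=lambda a,b:np.array([(a-345)/3+305-.33,b/3+250-.33])
for n,a,b in(("backL",q(148,117),r(654,35)),("backR",q(279,131),r(726,100)),("endL",q(95,490),r(392,180)),("endR",q(231,505),r(460,256))):
    p,e=tri(T,a,S,b); print(n,a,b,p.round(1),round(e,1))
print("pan")
C=[np.array(p)/5+[160,195]-.4 for p in((50,112),(668,32),(82,412),(712,320))]
c=[onz(T,p,16) for p in C]
for p in c: print(p.round(1))
for a,b in((0,1),(2,3)): d=c[a]-c[b]; print("yaw",np.arctan2(-d[0],d[1]),np.linalg.norm(d))
print(np.mean(c,0))
# tray from clouds: landing (z 33-46), ramp edges by width histogram per row
for n,c in(("T",T),("S",S)):
    P=cloud(c).reshape(-1,3); 
    b=P[(P[:,0]>425)&(P[:,0]<680)&(P[:,1]>-205)&(P[:,1]<-85)]
    L=b[(b[:,2]>30)&(b[:,2]<130)]
    rect=cv2.minAreaRect(L[:,:2].astype(np.float32)); print(n,rect,len(L))
    top=b[b[:,2]>98]; print(" grip top",np.median(top,0),top[:,:2].min(0),top[:,:2].max(0),len(top))
    f=c["frame"].reshape(-1,3).astype(int)
# landing surface bright region in top view
f=T["frame"].astype(int); hsv=cv2.cvtColor(T["frame"],cv2.COLOR_RGB2HSV)
print(f[290,390],f[240,395],f[263,393],f[300,372])
for v in range(272,302,5): print(v,f[v,368:414].mean(1).astype(int))
E
```

```text
backL [387.48888889 220.6       ] [407.67       261.33666667] [ 627.5 -114.    89.5] 1.6
backR [416.6        223.71111111] [431.67       283.00333333] [ 625.9 -181.7   88.5] 2.6
endL [375.71111111 303.48888889] [320.33666667 309.67      ] [ 436.3 -102.4   60.9] 1.2
endR [405.93333333 306.82222222] [343.00333333 335.00333333] [ 435.  -172.2   61.7] 0.6
pan
[608.9 409.4  16. ]
[676.5 111.3  16. ]
[463.  373.9  16. ]
[534.6  76.7  16. ]
yaw 0.22305911254132169 305.66302580528946
yaw 0.2363795022304602 305.64358380227844
[570.7591119  242.85243255  16.        ]
T ((545.8685302734375, -136.26397705078125), (239.73167419433594, 96.80504608154297), 0.11927979439496994) 3017
 grip top [ 645.28449836 -148.05066396  103.79680363] [ 619.56702872 -172.11404222] [ 660.50853792 -120.95845286] 75
S ((544.8699951171875, -139.44610595703125), (92.44758605957031, 238.35487365722656), 89.77679443359375) 4959
 grip top [ 645.23541518 -151.61336139  101.64226703] [ 632.81313064 -156.79321519] [ 658.60348254 -144.1228157 ] 74
[195 191 175] [154 151 140] [192 187 172] [89 85 81]
272 [ 86  86  89  84  70 11
[... 424 characters left out ...]
8 188 187
 187 185 188 186 186 187 185 186 184 186 185 184 184 185 184 183 184 183
 177 144  80 102 113 109  83  81  82  81]
287 [ 81  77  71 100 114 114 113  96  66 117 163 188 188 187 188 188 187 188
 188 188 187 187 187 186 186 186 186 185 185 185 185 184 184 183 183 185
 165 109 162 106 108  69  82  80  78  78]
292 [ 82  77  75 124 149 181 139  87  98 171 161 189 190 189 188 188 188 189
 188 188 188 187 187 187 187 185 186 186 185 185 185 184 185 184 183 176
 146 138 122 111 109  81  81  78  79  80]
297 [ 73  64 111 115 112 100  70  89 150 142 190 190 189 189 188 188 188 188
 187 188 188 187 186 186 187 185 186 186 185 184 185 185 184 184 184 165
 101 168 132 112  74  80  80  79  78  75]
```

```bash
python3 - <<'E'
from h import *
T,S=load("top0.npz"),load("side0.npz")
f=T["frame"].astype(float).mean(2)
for v in range(226,254,6): print(v,f[v,378:422].astype(int))
def edges(v,lo,hi,th,c0):
    row=f[v]; u=c0
    while row[u]>th: u-=1
    l=u+(th-row[u])/(row[u+1]-row[u]); u=c0
    while row[u]>th: u+=1
    return l,u-1+(row[u-1]-th)/(row[u-1]-row[u])
M=[]
for v in range(284,302):
    l,r=edges(v,0,0,168,392); a,b=onz(T,(l,v),42),onz(T,(r,v),39); M.append([(a[0]+b[0])/2,(a[1]+b[1])/2,a[1]-b[1]])
M=np.array(M); k=np.polyfit(M[:,0],M[:,1],1); print("landing slope",k[0],"mid y at 460",np.polyval(k,460),"w",M[:,2].mean(),M[:,2].std())
# grip
print("grip depth z ok; ")
for n,c,x0,x1,y0,y1 in(("T",T,395,412,203,226),("S",S,420,440,255,285)):
    m=(c["frame"].max(2)<45).astype(np.uint8); k=np.zeros_like(m); k[y0:y1,x0:x1]=1; m&=k
    P=cloud(c)[m>0]; P=P[(P[:,2]<115)&(P[:,2]>60)]; print(n,len(P),P.mean(0),P.min(0),P.max(0)); v,u=np.nonzero(m)
    for vv in sorted(set(v)): print(vv,u[v==vv].min(),u[v==vv].max(),end='; ')
    print()
E
```

```text
226 [ 79 115 102 128 136 124 100 101 127 134 138 138 137 136 137 136 136 134
 127  98  97  97  98  98  97  98  96  95  84  85  83  87  93 100 107  98
  99 103  98  77  77  77  75  78]
232 [116 114 103  79  57  27  63 122 135 149 149 149 150 150 151 150 149 149
 148 149 149 148 148 149 149 149 149 148 148 149 149 149 149 148 137 106
 135  96  86  85  81  79  77  80]
238 [113 107  92  40  30  53 108 146 149 147 147 147 147 148 149 148 148 147
 148 146 148 147 146 146 147 147 146 147 147 148 147 146 147 138 118 143
  96  76  80  82  81  77  75  75]
244 [108 109  99  52  58 108 148 138 147 146 146 147 146 146 146 147 147 147
 146 147 144 146 146 146 146 146 147 146 146 147 146 145 138 122 143 116
  69  74  76  79  84  89  90  90]
250 [110  99  56  60  69 122 139 147 146 146 146 146 145 146 146 146 144 146
 146 146 146 146 145 145 146 145 146 145 146 146 145 140 124 135 110  72
  80  80  81  85  92  96  96  94]
landing slope -0.03499627847693147 mid y at 460 -138.09682458397631 w 60.014296719828934 0.9211173107625927
grip depth z ok; 
T 77 [ 645.08430432 -145.33492814   93.36655779] [ 630.19507754 -152.08321503   62.06769261] [ 659.47946543 -140.4755701   110.89520544]
207 403 403; 208 401 405; 209 401 405; 210 400 405; 211 399 405; 212 399 405; 213 399 405; 214 398 405; 215 398 404; 216 398 404; 217 397 404; 218 397 403; 219 397 403; 220 397 402; 221 400 401; 
S 146 [ 643.8415663  -154.13530041   91.07686305] [ 632.81313064 -158.33497323   64.82256383] [ 655.31096569 -147.15865346  105.83594823]
261 432 432; 262 430 433; 263 428 434; 264 426 434; 265 425 434; 266 424 434; 267 424 434; 268 424 434; 269 423 434; 270 423 434; 271 423 433; 272 424 433; 273 425 433; 274 426 433; 275 427 433; 276 428 433; 277 430 433; 278 431 432; 279 432 432;
```

Measured so far: the cap face centre triangulates to (540, 240, 72), against 74 expected. Rack yaw is about 0.226. The tray hinge is at about (431,-137), with yaw about -0.052. Neighbouring caps leave little room, so I'll open the fingers only to about 72 mm.

```bash
cat >> h.py <<'E'
YR,YT=0.226,-0.052
CAP=np.array([545.4,241.2,65.5]); HINGE=np.array([431,-137.,21])
def toolR(yaw,tilt):
    "tool pointing down, tilted forward (tool z gains +x of the frame of given yaw)"
    A=Ro.from_euler('z',yaw)*Ro.from_euler('y',-tilt)
    return A*Ro.from_matrix(np.array([[-1,0,0],[0,1,0],[0,0,-1.]]))
def trayp(x,z,th=0,y=0):
    c,s=np.cos(th),np.sin(th); return HINGE+Ro.from_euler('z',YT).apply([x*c-z*s,y,x*s+z*c])
def cmd(p0,R0,p1,R1):
    "offset, rotation units for one target"
    return (R0.inv().apply(np.asarray(p1)-p0)/500).round(4).tolist(),((R0.inv()*R1).as_rotvec()/0.5).round(3).tolist()
def cur():
    from plant import telemetry
    s=telemetry.read_state(); return s["tool_pos"],Ro.from_quat(s["ee_rot"]),s
E
python3 - <<'E'
from h import *
p,R,s=cur()
RR=toolR(YR,np.radians(35)); n=-RR.as_matrix()[:,2]; print(RR.as_matrix().round(3).tolist())
half=toolR(YR,0.2)
hov=CAP+n*90+[0,0,40]
print("to hover",cmd(p,R,hov,half)); print("hover->pre",cmd(hov,half,CAP+n*45,RR)); print(hov)
E
```

```text
[[-0.798, -0.224, 0.559], [-0.184, 0.975, 0.129], [-0.574, -0.0, -0.819]]
to hover ([-0.8622, -0.5797, 0.0702], [-0.093, -0.394, -0.9])
hover->pre ([-0.0201, -0.0, 0.1609], [0.0, -0.822, 0.0])
[495.09083862 229.63251537 179.22368399]
```

>>> arm_command(
  offset=[
    [-0.862, -0.58, 0.07],
    [-0.862, -0.58, 0.07],
    [-0.862, -0.58, 0.07],
    [-0.862, -0.58, 0.07],
    [-0.862, -0.58, 0.07],
    [-0.862, -0.58, 0.07],
    [-0.862, -0.58, 0.07],
    [-0.862, -0.58, 0.07],
    [-0.862, -0.58, 0.07],
    [-0.862, -0.58, 0.07],
    [-0.862, -0.58, 0.07],
    [-0.862, -0.58, 0.07],
    [-0.862, -0.58, 0.07],
    [-0.862, -0.58, 0.07],
  ],
  rotation=[
    [-0.093, -0.394, -0.9],
    [-0.093, -0.394, -0.9],
    [-0.093, -0.394, -0.9],
    [-0.093, -0.394, -0.9],
    [-0.093, -0.394, -0.9],
    [-0.093, -0.394, -0.9],
    [-0.093, -0.394, -0.9],
    [-0.093, -0.394, -0.9],
    [-0.093, -0.394, -0.9],
    [-0.093, -0.394, -0.9],
    [-0.093, -0.394, -0.9],
    [-0.093, -0.394, -0.9],
    [-0.093, -0.394, -0.9],
    [-0.093, -0.394, -0.9],
  ],
  hand=0.22,
  grip_force=30,
)

```text
clock: 1.85
tool_pos: [494.8, 230.5, 179.7]
ee_rot: [-0.113, 0.989, 0.012, 0.1]
ft_force: [-0.2, -0.8, -0.6]
width: 71.6
grip_force: 0.0
```

>>> arm_command(
  offset=[
    [-0.02, 0, 0.16],
    [-0.02, 0, 0.16],
    [-0.02, 0, 0.16],
    [-0.02, 0, 0.16],
    [-0.02, 0, 0.16],
  ],
  rotation=[
    [0, -0.822, 0],
    [0, -0.822, 0],
    [0, -0.822, 0],
    [0, -0.822, 0],
    [0, -0.822, 0],
  ],
)

```text
clock: 2.48
tool_pos: [523.5, 235.8, 113.0]
ee_rot: [-0.107, 0.95, 0.031, 0.292]
ft_force: [1.4, -0.3, 0.9]
width: 71.5
grip_force: 0.0
```

```bash
python3 - <<'E'
from h import *
from plant import vision
p,R,s=cur(); RR=toolR(YR,np.radians(35)); n=-RR.as_matrix()[:,2]
print(p,(R.inv()*RR).as_rotvec(),s["clock"],s["width"]); print("at pre err",(RR.inv().apply(p-(CAP+n*45))))
print("down",cmd(p,R,CAP-n*2,RR))
S=vision.capture("side");T=vision.capture("top");np.savez("side1.npz",**S)
im=np.hstack([cv2.resize(S["frame"][110:270,200:360],None,fx=2.5,fy=3,interpolation=2),cv2.resize(T["frame"][170:330,165:325],None,fx=2.5,fy=3,interpolation=2)])
cv2.imwrite("pics/pre.png",im[:,:,::-1])
E
```

```text
[523.50233436 235.84950036 113.0031618 ] [-0.00370911 -0.01536601 -0.00101789] 2.475 71.50176895505156
at pre err [-8.78319986 -0.30758739 -6.84059007]
down ([0.0159, 0.001, 0.1079], [-0.007, -0.031, -0.002])
```

View pics/pre.png

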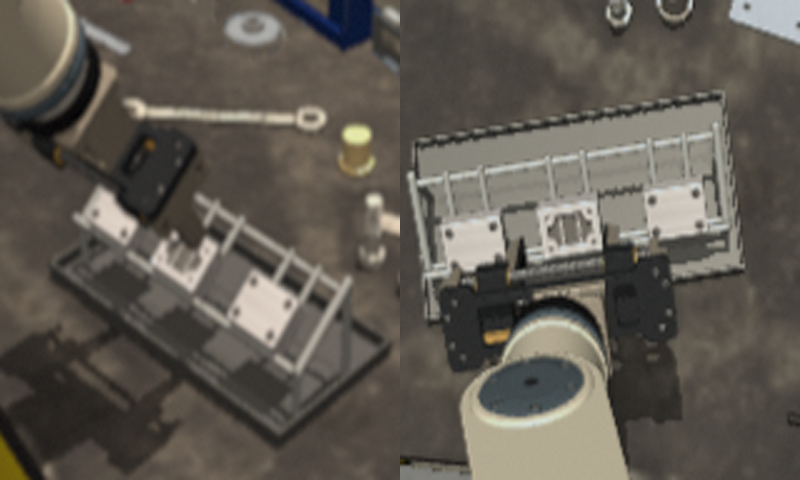

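Fingers straddle the cap, which sits at about (570,228) in the right-hand panel. The arm was still settling, so I'll let it settle and re-read.

>>> arm_command(
  offset=[
    [0, 0, 0],
    [0, 0, 0],
  ],
  rotation=[
    [0, 0, 0],
    [0, 0, 0],
  ],
)

```text
clock: 2.82
tool_pos: [524.8, 235.1, 113.8]
ee_rot: [-0.106, 0.95, 0.03, 0.292]
ft_force: [-0.4, 0.6, 0.5]
width: 71.8
grip_force: 0.0
```

```bash
python3 - <<'E'
from h import *
p,R,s=cur(); RR=toolR(YR,np.radians(35)); n=-RR.as_matrix()[:,2]
print(p,(R.inv()*RR).as_rotvec(),s["clock"]); print("at pre err",(RR.inv().apply(p-(CAP+n*45))))
print("down",cmd(p,R,CAP-n*2,RR))
E
```

```text
[524.84300381 235.05209764 113.78904465] [-0.00664539 -0.01517389 -0.00095579] 2.825
at pre err [-10.15788048  -1.38513118  -6.83741414]
down ([0.0187, 0.0035, 0.1079], [-0.013, -0.03, -0.002])
```

>>> arm_command(
  offset=[
    [0.01, 0.001, 0.02],
    [0.019, 0.002, 0.04],
    [0.019, 0.003, 0.06],
    [0.019, 0.003, 0.08],
    [0.019, 0.003, 0.1],
    [0.019, 0.003, 0.108],
    [0.019, 0.003, 0.108],
  ],
  rotation=[
    [-0.005, -0.015, 0],
    [-0.013, -0.03, -0.002],
    [-0.013, -0.03, -0.002],
    [-0.013, -0.03, -0.002],
    [-0.013, -0.03, -0.002],
    [-0.013, -0.03, -0.002],
    [-0.013, -0.03, -0.002],
  ],
)

```text
clock: 3.7
tool_pos: [551.9, 244.2, 84.3]
ee_rot: [-0.108, 0.954, 0.032, 0.278]
ft_force: [1.1, -1.5, -0.7]
width: 71.7
grip_force: 0.0
```

```bash
python3 - <<'E'
from h import *
p,R,s=cur(); RR=toolR(YR,np.radians(35)); n=-RR.as_matrix()[:,2]
print(p,(R.inv()*RR).as_rotvec(),s["clock"],s["ft_force"],s["joints"].round(2)); print("err",(RR.inv().apply(p-(CAP-n*2))))
E
```

```text
[551.86050545 244.19921279  84.25414328] [-7.24445499e-05 -4.32571035e-02 -4.21282411e-04] 3.7 [ 1.05891044 -1.47382951 -0.74414542] [ 0.5   0.34  2.21 -1.3   0.15 -0.04]
err [-16.46501945   1.47526754 -13.36565082]
```

Joint 4 has reached its -1.3 limit, because 35 degrees of tilt brings the wrist near a singularity. The cap's sides are flat across y, so any pitch will hold it. I'll use 0.40 rad instead.

```bash
python3 - <<'E'
from h import *
p,R,s=cur(); n=-toolR(YR,np.radians(35)).as_matrix()[:,2]; R4=toolR(YR,.40)
print(cmd(p,R,CAP+n*30,R4),cmd(p,R,CAP,R4), cmd(CAP+n*30,R4,CAP,R4))
print(repr(s["joints"]),repr(p),s["ee_rot"])
E
```

```text
([0.0345, -0.003, -0.0358], [-0.0, 0.335, -0.001]) ([0.0319, -0.003, 0.0241], [-0.0, 0.335, -0.001]) ([-0.0126, -0.0, 0.0587], [0.0, 0.0, 0.0])
array([ 0.50128254,  0.33732021,  2.21210791, -1.29506781,  0.152525  ,
       -0.04457164]) array([551.86050545, 244.19921279,  84.25414328]) [-0.10803855  0.95389849  0.03160239  0.27822049]
```

>>> arm_command(
  offset=[
    [0.02, -0.003, -0.036],
    [0.035, -0.003, -0.036],
    [0.035, -0.003, -0.036],
    [0.035, -0.003, -0.036],
    [0.035, -0.003, -0.036],
    [0.035, -0.003, -0.036],
  ],
  rotation=[
    [0, 0.1, 0],
    [0, 0.335, 0],
    [0, 0.335, 0],
    [0, 0.335, 0],
    [0, 0.335, 0],
    [0, 0.335, 0],
  ],
)

```text
clock: 4.45
tool_pos: [528.2, 236.9, 90.2]
ee_rot: [-0.11, 0.974, 0.022, 0.198]
ft_force: [-0.2, -0.4, -0.0]
width: 71.7
grip_force: 0.0
```

```bash
python3 - <<'E'
from h import *
p,R,s=cur(); n=-toolR(YR,np.radians(35)).as_matrix()[:,2]; R4=toolR(YR,.40)
print(R4.inv().apply(p-(CAP+n*30)),(R.inv()*R4).as_rotvec(),s["clock"],s["ft_force"],repr(s["joints"]),p,s["ee_rot"])
print(cmd(p,R,CAP,R4))
E
```

```text
[ 0.4351895  -0.30893261 -0.34693277] [-0.00071915  0.00105055 -0.00022177] 4.45 [-0.22732194 -0.3961017  -0.01393622] array([ 0.48057373,  0.30048882,  2.14034238, -0.31388552,  0.32643343,
       -1.03711837]) [528.17719605 236.92300162  90.2246368 ] [-0.11032123  0.97373241  0.02213166  0.19795101]
([-0.0134, 0.0007, 0.0594], [-0.001, 0.002, -0.0])
```

>>> arm_command(
  offset=[
    [-0.005, 0, 0.02],
    [-0.01, 0, 0.04],
    [-0.013, 0, 0.055],
    [-0.013, 0, 0.06],
    [-0.013, 0, 0.06],
  ],
  rotation=[
    [0, 0, 0],
    [0, 0, 0],
    [0, 0, 0],
    [0, 0, 0],
    [0, 0, 0],
  ],
)

```text
clock: 5.08
tool_pos: [545.4, 241.2, 64.8]
ee_rot: [-0.11, 0.974, 0.022, 0.197]
ft_force: [-0.2, -0.7, 0.2]
width: 71.8
grip_force: 0.0
```

>>> arm_command(
  offset=[
    [0, 0, 0],
    [0, 0, 0],
    [0, 0, 0],
    [0, 0, 0],
    [0, 0, 0],
  ],
  rotation=[
    [0, 0, 0],
    [0, 0, 0],
    [0, 0, 0],
    [0, 0, 0],
    [0, 0, 0],
  ],
  hand=0.6,
  grip_force=30,
)

```text
clock: 5.7
tool_pos: [545.6, 241.3, 65.4]
ee_rot: [-0.11, 0.974, 0.023, 0.198]
ft_force: [-2.2, -1.2, 4.3]
width: 55.7
grip_force: 30.0
```

```bash
python3 - <<'E'
from h import *
p,R,s=cur(); n=-toolR(YR,np.radians(35)).as_matrix()[:,2]; R4=toolR(YR,.40)
print(p,R4.inv().apply(p-CAP),(R.inv()*R4).as_rotvec(),s["clock"],s["ft_force"],s["width"],s["grip_force"],repr(s["joints"]))
E
```

```text
[545.58011508 241.3022134   65.43873587] [-0.15891699  0.05925379  0.13370376] [ 0.00019496  0.00078041 -0.00040147] 5.7 [-2.17307421 -1.15736454  4.34722023] 55.69001689617613 30.000073313713074 array([ 0.47077797,  0.36874967,  2.11751064, -0.34690851,  0.2812196 ,
       -1.01004549])
```

```bash
python3 - <<'E'
from h import *
p,R,s=cur(); n=-toolR(YR,np.radians(35)).as_matrix()[:,2]; R4=toolR(YR,.40)
A=p+n*60; B=A+[0,0,70]; C=trayp(155.6-3.26,46+9.46); RT_=toolR(YT,.1207); H=C+[-5,0,50]
print("lift",cmd(p,R4,A,R4),cmd(p,R4,B,R4)); print("to H",cmd(B,R4,H,RT_),B,H,C)
E
```

```text
lift ([0.0251, 0.0, -0.1173], [0.0, 0.0, 0.0]) ([-0.0294, 0.0, -0.2463], [0.0, 0.0, 0.0])
to H ([0.0829, -0.7674, 0.0912], [0.144, 0.555, 0.539]) [512.04067416 233.59055699 184.58785853] [ 578.13408273 -144.91811045  126.46      ] [ 583.13408273 -144.91811045   76.46      ]
```

>>> arm_command(
  offset=[
    [0.008, 0, -0.04],
    [0.02, 0, -0.095],
    [0.02, 0, -0.14],
    [-0.005, 0, -0.19],
    [-0.029, 0, -0.246],
    [-0.029, 0, -0.246],
  ],
  rotation=[
    [0, 0, 0],
    [0, 0, 0],
    [0, 0, 0],
    [0, 0, 0],
    [0, 0, 0],
    [0, 0, 0],
  ],
)

```text
clock: 6.45
tool_pos: [513.1, 234.2, 186.3]
ee_rot: [-0.11, 0.973, 0.023, 0.2]
ft_force: [0.5, 0.4, -0.8]
width: 55.5
grip_force: 30.0
```

>>> arm_command(
  offset=[
    [0.008, -0.077, 0.009],
    [0.016, -0.154, 0.018],
    [0.025, -0.23, 0.027],
    [0.033, -0.307, 0.036],
    [0.041, -0.384, 0.046],
    [0.05, -0.46, 0.055],
    [0.058, -0.537, 0.064],
    [0.066, -0.614, 0.073],
    [0.075, -0.69, 0.082],
    [0.083, -0.767, 0.091],
    [0.083, -0.767, 0.091],
    [0.083, -0.767, 0.091],
  ],
  rotation=[
    [0.014, 0.055, 0.054],
    [0.029, 0.111, 0.108],
    [0.043, 0.166, 0.162],
    [0.058, 0.222, 0.216],
    [0.072, 0.277, 0.27],
    [0.086, 0.333, 0.323],
    [0.1, 0.388, 0.377],
    [0.115, 0.444, 0.431],
    [0.13, 0.5, 0.485],
    [0.144, 0.555, 0.539],
    [0.144, 0.555, 0.539],
    [0.144, 0.555, 0.539],
  ],
)

```text
clock: 7.95
tool_pos: [576.6, -144.3, 124.4]
ee_rot: [0.026, 0.998, -0.001, 0.059]
ft_force: [0.6, 0.4, -2.3]
width: 56.0
grip_force: 30.0
```

```bash
python3 - <<'E'
from h import *
from plant import vision
p,R,s=cur(); C=trayp(155.6-3.26,46+9.46); Rt=toolR(YT,.1207); H=C+[-5,0,50]
print(p,Rt.inv().apply(p-H),(R.inv()*Rt).as_rotvec(),s["clock"],s["ft_force"],s["width"],repr(s["joints"]),s["ee_rot"])
S=vision.capture("side");T=vision.capture("top");np.savez("side2.npz",**S);np.savez("top2.npz",**T)
im=np.hstack([cv2.resize(S["frame"][220:370,300:450],None,fx=2.66,fy=3,interpolation=2),cv2.resize(T["frame"][180:330,330:480],None,fx=2.66,fy=3,interpolation=2)])
cv2.imwrite("pics/ramp.png",im[:,:,::-1])
E
```

```text
[ 576.57810017 -144.31046741  124.43956516] [1.81720245 0.52594705 1.81483434] [ 0.00073856 -0.00180493 -0.00077692] 7.95 [ 0.56614123  0.39419002 -2.28055004] 55.95166038347296 array([-0.26325058,  0.35049976,  1.8718209 ,  0.03556687,  0.80346585,
       -1.80452319]) [ 0.0263165   0.99788649 -0.00115265  0.05940263]
```

View pics/ramp.png

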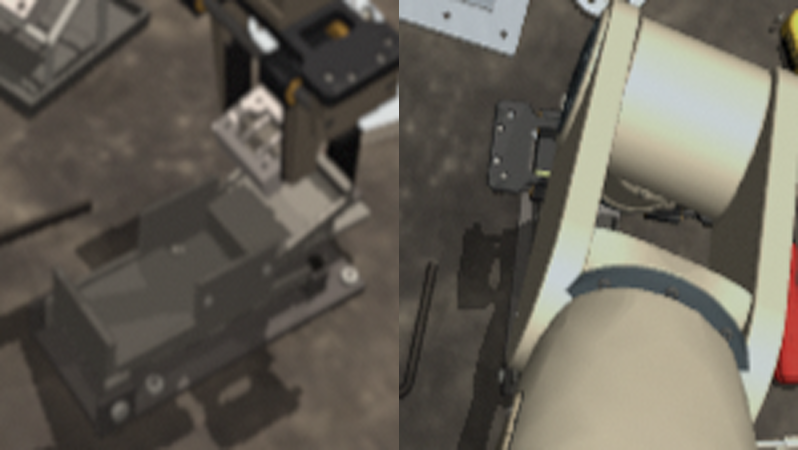

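The side panel shows the cap held hollow up at about (245,130), above the ramp. I'll project the known cap corners and the tray geometry into this view to check for lateral bias.

```bash
python3 - <<'E'
from h import *
S=load("side2.npz"); T0=load("top0.npz")
p,R,s=cur(); sl=np.radians(19); A=Ro.from_euler('z',YT)*Ro.from_euler('y',-sl)
K=np.array([[S["fx"],0,S["cx"]],[0,S["fy"],S["cy"]],[0,0,1]],float)
pr=lambda P,c:cv2.projectPoints(np.asarray(P,float),c["rvec"],c["tvec"],np.array([[c["fx"],0,c["cx"]],[0,c["fy"],c["cy"]],[0,0,1]],float),None)[0].reshape(-1,2)
cap=p+A.apply([[x,y,z] for x,y,z in((-21,28,10),(-21,-28,10),(-21,-28,-10),(-21,28,-10))])
tr=[trayp(123.5,35,0,y) for y in(31,-31)]+[trayp(0,46,0,y) for y in(35,-35)]+[trayp(67,58,0,-35),trayp(133,58,0,-35),trayp(67,58,0,35),trayp(133,58,0,35)]+[trayp(192,74.6,0,y) for y in(35,-35)]+[trayp(4,18,0,y) for y in(31,-31)]
x0,y0,k=305,225,5
im=cv2.resize(S["frame"][y0:y0+120,x0:x0+145],None,fx=k,fy=k,interpolation=2)[:,:,::-1].copy()
for P,col in((cap,(0,0,255)),(tr,(0,255,0))):
    q=pr(P,S); print(q.round(1).tolist())
    for a in q: cv2.drawMarker(im,tuple(((a-[x0,y0]+.5)*k).astype(int).tolist()),col,0,9,1)
cv2.imwrite("pics/ov.png",im)
x0,y0=360,195
im=cv2.resize(T0["frame"][y0:y0+118,x0:x0+70],None,fx=k,fy=k,interpolation=2)[:,:,::-1].copy()
for a in pr(tr,T0): cv2.drawMarker(im,tuple(((a-[x0,y0]+.5)*k).astype(int).tolist()),(0,255,0),0,9,1)
cv2.imwrite("pics/ov2.png",im)
E
```

```text
[[380.0, 260.5], [399.4, 279.3], [401.3, 285.8], [382.1, 267.0]]
[[376.6, 288.3], [396.9, 309.4], [318.9, 307.9], [340.4, 334.3], [373.4, 314.2], [403.9, 299.9], [350.7, 289.3], [380.4, 276.4], [406.6, 258.8], [431.0, 281.2], [321.9, 319.2], [340.6, 342.5]]
```

View pics/ov.png

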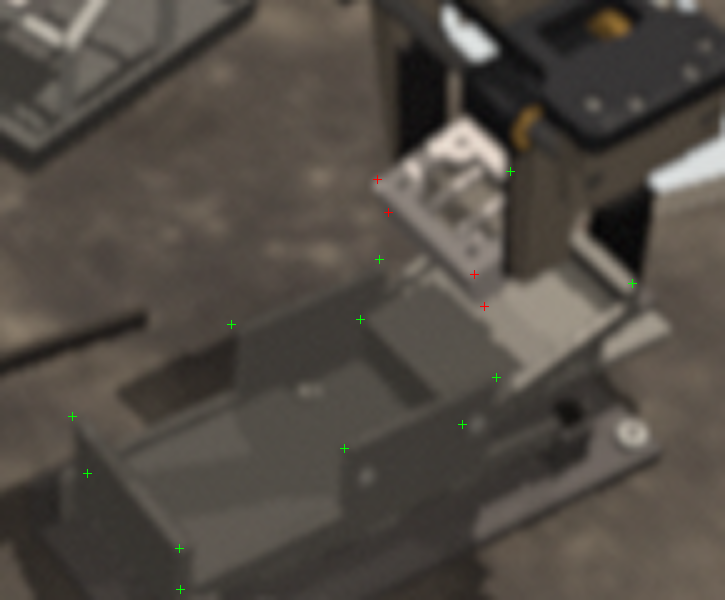

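View pics/ov2.png

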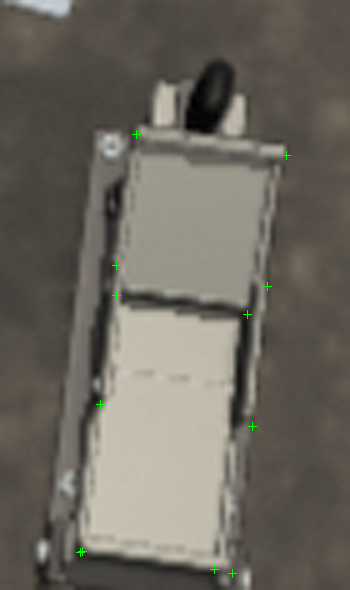

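```bash
python3 - <<'E'
from h import *
T=load("top0.npz")
pts=[]
for v,l,r in((232,384.5,415.0),(238,383.7,414.2),(244,382.75,413.4),(250,382.5,412.4)):
    z=75
    for _ in range(4):
        a,b=onz(T,(l,v),z),onz(T,(r,v),z); m=(a+b)/2; z=56+(m[0]-431-123.5)*np.tan(np.radians(19))+6
    pts.append(m); print(v,m.round(1),(a-b)[1].round(1))
L=np.array([m[:2] for m in pts]); print(L.mean(0)); 
a=np.array([460,-138.1]); d=L.mean(0)-a; print("yaw landing->ramp",d[1]/d[0])
# drop edge: steepest row change per column, top view
f=T["frame"].astype(float).mean(2)
for u in(387,391,395,399,403): 
    print(u,f[248:264,u].astype(int))
print(onz(T,(395,254.5),56),onz(T,(387,253.5),56),onz(T,(404,255.5),56))
E
```

```text
232 [ 606.  -145.8   79.7] 70.9
238 [ 592.6 -145.4   75.1] 71.0
244 [ 579.2 -144.9   70.5] 71.4
250 [ 565.7 -144.9   65.9] 69.7
[ 585.88527958 -145.2394241 ]
yaw landing->ramp -0.056713732706785744
387 [146 146 146 146 154  99  49  84  96 163 184 185 184 184 185 185]
391 [146 146 146 145 145 114  66  53  87 162 183 184 183 184 185 184]
395 [145 146 146 146 146 155  97  36  83  96 162 183 183 184 184 184]
399 [146 146 146 145 145 144 126  75  59  88 149 176 182 183 183 184]
403 [146 145 145 145 144 145 144  90  38  73  92 160 181 181 183 181]
[ 556.53203411 -141.15099936   56.        ] [ 557.24854569 -122.24515932   56.        ] [ 556.02538085 -162.39019439   56.        ]
```

```bash
python3 - <<'E'
from h import *
T,S=load("top0.npz"),load("side0.npz")
for n,c in(("T",T),("S",S)):
    P=cloud(c).reshape(-1,3)
    for lab,x0,x1,y0,y1 in(("land",465,500,-158,-122),("ramp",575,605,-165,-128),("bench",480,600,-60,0),("bench2",480,600,-280,-220)):
        q=P[(P[:,0]>x0)&(P[:,0]<x1)&(P[:,1]>y0)&(P[:,1]<y1)]
        A=np.c_[q[:,:2]-q[:,:2].mean(0),np.ones(len(q))]; k=np.linalg.lstsq(A,q[:,2],rcond=None)[0]; print(n,lab,len(q),np.median(q,0).round(1),k.round(3))
# ramp surface edges in side0: brightness rows through ramp middle
f=S["frame"].astype(int).mean(2).astype(int)
for v in range(262,306,4): print(v,f[v,372:440].tolist())
E
```

```text
T land 231 [ 482.5 -140.1   40.2] [-9.0000e-03 -1.0000e-03  4.0331e+01]
T ramp 215 [ 589.9 -146.5   68.9] [ 3.6400e-01 -2.9000e-02  6.8324e+01]
T bench 1183 [538.7 -30.3   1.7] [-0.014  0.023  1.867]
T bench2 1190 [ 539.4 -250.1    1.3] [0.    0.002 1.329]
S land 292 [ 482.6 -140.4   38. ] [1.0000e-03 3.0000e-03 3.8068e+01]
S ramp 314 [ 591.  -148.4   66.9] [-3.9000e-02  3.1300e-01  6.2361e+01]
S bench 1118 [532.1 -28.3  -0.9] [-0.013  0.015 -0.537]
S bench2 1895 [ 537.8 -251.1   -1. ] [ 0.001 -0.001 -0.957]
262 [81, 81, 80, 81, 81, 79, 77, 76, 73, 73, 74, 75, 76, 76, 77, 77, 76, 78, 79, 79, 79, 79, 80, 80, 78, 79, 79, 82, 84, 83, 84, 84, 85, 81, 82, 98, 118, 128, 123, 111, 100, 89, 84, 90, 118, 158, 190, 204, 205, 204, 197, 172, 145, 132, 134, 113, 83, 57, 38, 28, 21, 27, 57, 108, 157, 179, 177, 168]
266 [78, 79, 80, 80, 83, 80, 82, 81, 82, 84, 84, 82, 81, 83, 83, 84, 83, 81, 81, 83, 86, 87, 85, 83, 81, 79, 80, 81, 83, 90, 106, 119, 117, 94, 71, 58, 47, 45, 61, 88, 110, 121, 128, 120, 103, 88, 88, 111, 147, 174, 166, 106, 37, 15, 20, 22, 23, 21, 17, 13, 16, 13, 21, 60, 98, 109, 107,
[... 2101 characters left out ...]
, 114, 94, 73, 57, 51, 55, 87, 125, 139, 137, 131, 122, 111, 96, 83, 75, 71, 73, 76, 77, 78]
298 [81, 90, 105, 112, 108, 93, 74, 59, 52, 46, 46, 47, 47, 55, 79, 107, 128, 136, 137, 135, 136, 136, 136, 136, 136, 136, 136, 136, 136, 137, 136, 137, 136, 136, 137, 136, 136, 136, 134, 133, 135, 127, 107, 82, 63, 56, 61, 65, 66, 64, 60, 56, 57, 61, 64, 67, 69, 73, 78, 81, 83, 84, 86, 84, 83, 82, 82, 82]
302 [139, 139, 137, 139, 139, 138, 130, 115, 96, 80, 69, 57, 49, 48, 48, 47, 46, 56, 81, 110, 128, 135, 135, 132, 133, 134, 129, 122, 110, 96, 80, 81, 107, 130, 136, 131, 118, 96, 73, 60, 53, 55, 57, 61, 56, 52, 50, 47, 48, 49, 49, 49, 45, 40, 40, 47, 59, 68, 72, 75, 78, 80, 83, 83, 83, 82, 82, 82]
```

```bash
python3 - <<'E'
from h import *
S=load("side0.npz")
def ramp(px,h,hx):
    z=70
    for _ in range(15):
        m=onz(S,px,z); z=.5*z+.5*(56+(m[0]-hx-123.5)*np.tan(np.radians(19))+h/np.cos(np.radians(19))-1)
    return m
for hx in(431,433):
    Lq=np.array([ramp(p,0,hx) for p in((397.7,274),(392,278),(386.7,282),(381.2,286))]); Rq=np.array([ramp(p,6,hx) for p in((424.5,290),(419.9,294),(414.4,298))])
    print(hx,Lq.round(1).tolist(),Rq.round(1).tolist())
    kl=np.polyfit(Lq[:,0],Lq[:,1],1); kr=np.polyfit(Rq[:,0],Rq[:,1],1); print(kl,kr,[(np.polyval(kl,x),np.polyval(kr,x)) for x in(586,)])
E
```

```text
431 [[602.3, -116.2, 71.5], [589.6, -115.4, 67.1], [577.5, -115.0, 62.9], [565.2, -114.4, 58.7]] [[608.5, -181.5, 79.9], [597.6, -181.9, 76.2], [585.8, -181.2, 72.1]]
[-4.78882683e-02 -8.73006931e+01] [-1.42072872e-02 -1.73019917e+02] [(np.float64(-115.36321834041047), np.float64(-181.3453871966643))]
433 [[602.7, -115.8, 70.9], [590.0, -114.9, 66.5], [577.9, -114.6, 62.4], [565.6, -114.0, 58.1]] [[608.9, -181.1, 79.4], [598.0, -181.5, 75.7], [586.2, -180.8, 71.6]]
[-4.78882636e-02 -8.68701139e+01] [-1.42072837e-02 -1.72652694e+02] [(np.float64(-114.9326363847346), np.float64(-180.97816217215046))]
```

The two views agree: the ramp centreline is at y≈-145.7, and the heights match the text. I'll use hinge (432.5,-138.0) and yaw -0.05, then descend.

```bash
sed -i 's/YR,YT=.*/YR,YT=0.226,-0.05/; s/HINGE=np.array(.*/HINGE=np.array([432.5,-138.0,21])/' h.py; sed -i 's/^CAP=.*/CAP=np.array([545.4,241.2,65.5]); HINGE=np.array([432.5,-138.0,21.])/' h.py
python3 - <<'E'
from h import *
p,R,s=cur(); C=trayp(155.6-3.26,46+9.46); Rt=toolR(YT,.1207); print(C,p)
print(cmd(p,R,C+[0,0,12],Rt),cmd(C+[0,0,12],Rt,C,Rt))
E
```

```text
[ 584.64961467 -145.61382665   76.46      ] [ 576.9429332  -143.77832624  125.27372047]
([-0.0067, -0.0029, 0.075], [0.001, -0.001, -0.003]) ([0.0029, 0.0, 0.0238], [0.0, 0.0, 0.0])
```

>>> arm_command(
  offset=[
    [-0.003, -0.001, 0.025],
    [-0.007, -0.003, 0.05],
    [-0.007, -0.003, 0.07],
    [-0.007, -0.003, 0.075],
    [-0.007, -0.003, 0.075],
    [-0.007, -0.003, 0.075],
  ],
  rotation=[
    [0, 0, 0],
    [0, 0, -0.003],
    [0, 0, -0.003],
    [0, 0, -0.003],
    [0, 0, -0.003],
    [0, 0, -0.003],
  ],
)

```text
clock: 8.8
tool_pos: [585.8, -146.8, 89.5]
ee_rot: [0.025, 0.998, -0.002, 0.061]
ft_force: [0.5, -1.0, -1.5]
width: 55.7
grip_force: 30.0
```

```bash
python3 - <<'E'
from h import *
p,R,s=cur(); C=trayp(155.6-3.26,46+9.46); Rt=toolR(YT,.1207); print(C,p,s["ft_force"],s["ft_torque"])
print(cmd(p,R,C,Rt))
E
```

```text
[ 584.64961467 -145.61382665   76.46      ] [ 585.84467132 -146.82785365   89.4852211 ] [ 0.54018012 -0.99981282 -1.49657444] [ 0.01500289  0.07332706 -0.03380201]
([0.0057, 0.0023, 0.0256], [-0.0, 0.002, -0.002])
```

>>> arm_command(
  offset=[
    [0.002, 0.001, 0.008],
    [0.003, 0.001, 0.016],
    [0.004, 0.001, 0.02],
    [0.004, 0.001, 0.02],
    [0.004, 0.001, 0.02],
  ],
  rotation=[
    [0, 0, 0],
    [0, 0, 0],
    [0, 0, 0],
    [0, 0, 0],
    [0, 0, 0],
  ],
)

```text
clock: 9.43
tool_pos: [585.0, -146.2, 79.0]
ee_rot: [0.025, 0.998, -0.002, 0.061]
ft_force: [1.0, -0.1, -1.6]
width: 55.6
grip_force: 30.0
```

>>> arm_command(
  offset=[
    [0, 0, 0.002],
    [0, 0, 0.004],
    [0, 0, 0.004],
  ],
  rotation=[
    [0, 0, 0],
    [0, 0, 0],
    [0, 0, 0],
  ],
)

```text
clock: 9.8
tool_pos: [585.0, -146.2, 76.9]
ee_rot: [0.025, 0.998, -0.001, 0.06]
ft_force: [-0.0, -0.6, -2.0]
width: 56.0
grip_force: 30.0
```

>>> arm_command(
  offset=[
    [0, 0, 0.002],
    [0, 0, 0.003],
    [0, 0, 0.003],
  ],
  rotation=[
    [0, 0, 0],
    [0, 0, 0],
    [0, 0, 0],
  ],
)

```text
clock: 10.18
tool_pos: [585.3, -146.2, 75.5]
ee_rot: [0.025, 0.998, -0.001, 0.06]
ft_force: [-0.3, -0.3, -1.4]
width: 55.6
grip_force: 30.0
```

>>> arm_command(
  offset=[
    [0, 0, 0.001],
    [0, 0, 0.002],
    [0, 0, 0.002],
  ],
  rotation=[
    [0, 0, 0],
    [0, 0, 0],
    [0, 0, 0],
  ],
)

```text
clock: 10.55
tool_pos: [585.5, -146.2, 74.5]
ee_rot: [0.025, 0.998, -0.002, 0.061]
ft_force: [0.5, -0.4, -0.4]
width: 55.6
grip_force: 30.2
```

>>> arm_command(
  offset=[
    [0, 0, 0],
    [0, 0, 0],
    [0, 0, 0],
    [0, 0, 0],
  ],
  rotation=[
    [0, 0, 0],
    [0, 0, 0],
    [0, 0, 0],
    [0, 0, 0],
  ],
  hand=0.26,
)

```text
clock: 11.05
tool_pos: [585.5, -146.2, 74.6]
ee_rot: [0.025, 0.998, -0.002, 0.061]
ft_force: [0.5, -0.1, 0.4]
width: 68.1
grip_force: 0.1
```

>>> arm_command(
  offset=[
    [0.002, 0, -0.02],
    [0.004, 0, -0.06],
    [0.004, 0, -0.12],
    [0.004, 0, -0.2],
    [0.004, 0, -0.24],
    [0.004, 0, -0.24],
  ],
  rotation=[
    [0, 0, 0],
    [0, 0, 0],
    [0, 0, 0],
    [0, 0, 0],
    [0, 0, 0],
    [0, 0, 0],
  ],
)

```text
clock: 11.8
tool_pos: [570.0, -145.8, 196.4]
ee_rot: [0.025, 0.998, -0.002, 0.063]
ft_force: [-0.0, -0.3, -0.1]
width: 68.2
grip_force: 0.0
```

```bash
python3 - <<'E'
from h import *
from plant import vision
p,R,s=cur(); print(p,s["ft_force"],repr(s["joints"]),s["clock"])
S=vision.capture("side"); np.savez("side3.npz",**S)
P=cloud(S); f=S["frame"].astype(int)
m=((f.min(2)>140)&(f[...,0]-f[...,2]>8)).astype(np.uint8); k=np.zeros_like(m);k[255:310,375:435]=1; m&=k
m=cv2.morphologyEx(m,cv2.MORPH_CLOSE,np.ones((5,5)))
for q in cv2.findContours(m,0,2)[0]:
    if cv2.contourArea(q)<60: continue
    mm=cv2.drawContours(np.zeros_like(m),[q],-1,1,-1)>0; X=P[mm]; print(cv2.contourArea(q),cv2.minAreaRect(q),np.median(X,0))
    X=(X-HINGE)@Ro.from_euler('z',YT).as_matrix(); print(X.min(0),X.max(0))
im=cv2.resize(S["frame"][225:345,305:450],None,fx=5,fy=5,interpolation=2); cv2.imwrite("pics/loaded.png",im[:,:,::-1])
# plan: handle approach
t0=-0.35
for th in(0,):
    print("handle",trayp(215,68))
E
```

```text
[ 570.00315219 -145.75511902  196.41026203] [-0.04217598 -0.29691703 -0.05520625] array([-0.26890078,  0.25020741,  1.82829886,  0.03244193,  0.9403629 ,
       -1.80637926]) 11.8
587.5 ((400.25, 282.7500305175781), (29.698484420776367, 23.334524154663086), 45.0) [ 583.15701345 -144.50267647   80.6830667 ]
[-336.1868926  -513.44156988  -24.60295116] [235.44600348 102.68605196 736.46274881]
handle [ 647.23130598 -148.74552139   89.        ]
```

View pics/loaded.png

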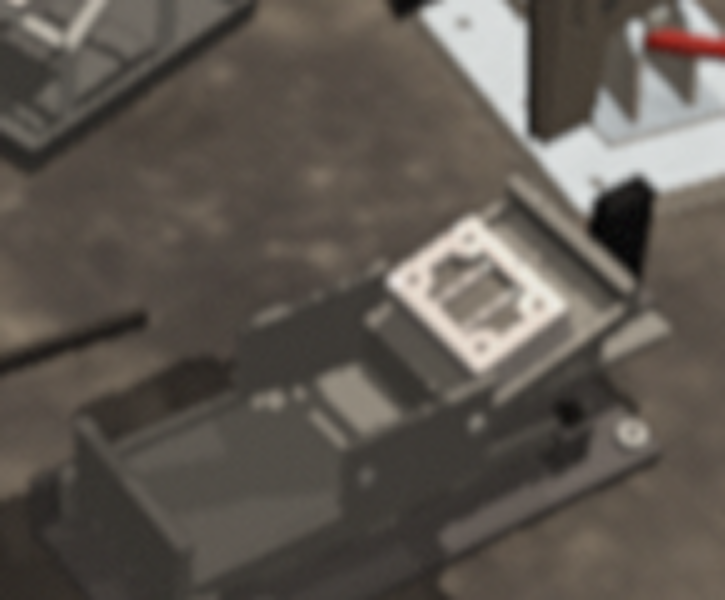

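The cap lies flat, hollow up, between the rails at about (475,295) in the crop. Before raising the tray, I'll fit the arm geometry from logged poses so I can choose a handle tilt that stays within joint limits.

```bash
cat > kin.py <<'E'
from h import *
from scipy.optimize import least_squares
D=[([1.3426,.35363,1.63413,0,1.1552,-.00238],[139.834,608.645,213.875],[.11268,.99363,-.00068,-.00007]),
([.50128,.33732,2.21211,-1.29507,.15253,-.04457],[551.86,244.2,84.25],[-.10804,.9539,.0316,.27822]),
([.48057,.30049,2.14034,-.31389,.32643,-1.03712],[528.18,236.92,90.22],[-.11032,.97373,.02213,.19795]),
([-.26325,.3505,1.87182,.03557,.80347,-1.80452],[576.58,-144.31,124.44],[.02632,.99789,-.00115,.0594]),
([-.2689,.25021,1.8283,.03244,.94036,-1.80638],[570.0,-145.76,196.41],[.025,.998,-.002,.063])]
def fk(q,k,sg=(1,1,1)):
    a1,d1,L1,L2,d6,a3=k; j=q
    W=Ro.from_euler('z',j[0]); f=Ro.from_euler('y',j[1]+j[2])
    pw=W.apply([a1+L1*np.sin(j[1])+L2*np.sin(j[1]+j[2])+a3*np.cos(j[1]+j[2]),0,d1+L1*np.cos(j[1])+L2*np.cos(j[1]+j[2])-a3*np.sin(j[1]+j[2])])
    R=W*f*Ro.from_euler('z',sg[0]*j[3])*Ro.from_euler('y',j[4])
    return pw+d6*R.as_matrix()[:,2],R*Ro.from_euler('z',sg[1]*j[5]+sg[2])
def fit():
    F=lambda k:np.concatenate([fk(q,k)[0]-p for q,p,_ in D]+[[k[5]*.001]])
    return least_squares(F,[0,400,450,450,250,0])
E
python3 - <<'E'
from kin import *
r=fit(); print(r.x.round(1),np.abs(r.fun).max())
for q,p,o in D:
    for s in((1,1,0),):
        R=fk(q,r.x,s)[1]; print((R.inv()*Ro.from_quat(o)).as_rotvec().round(3))
E
```

```text
[  4.7 286.5 563.7 489.3 352.9  55.3] 1.697720701632818
[ 0.    -0.     1.571]
[-0.    -0.     1.571]
[-0.     0.     1.571]
[-0.     0.     1.571]
[ 0.   -0.    1.57]
```

```bash
cat >> kin.py <<'E'
K=fit().x; LO=np.array([-2.63,-.92,.06,-1.3,0,-3.02]); HI=np.array([2.63,2.1,2.66,4.44,2.69,3.02])
def ik(p,R,q0):
    def F(q):
        a,B=fk(q,K,(1,1,np.pi/2)); return np.r_[(a-p)/100,(B.inv()*R).as_rotvec()]
    r=least_squares(F,np.clip(q0,LO+1e-3,HI-1e-3),bounds=(LO,HI)); return r.x,np.linalg.norm(r.fun)
E
python3 - <<'E'
from kin import *
p,R,s=cur(); q0=s["joints"]
g=lambda th,t0:(trayp(215,68,th)+toolR(YT,t0+th).as_matrix()[:,2]*19, toolR(YT,t0+th))
for t0 in(-.6,-.45,-.3,-.15):
    q=q0; out=[]
    for th in np.arange(0,.83,.0817):
        q,e=ik(*g(th,t0),q); out.append((round(th,2),round(e,3),q.round(2).tolist()))
    print(t0); [print(o) for o in out[::3]]; print(max(o[1] for o in out))
E
```

```text
-0.6
(np.float64(0.0), np.float64(0.0), [-0.19, 0.89, 1.16, -0.08, 1.68, -1.69])
(np.float64(0.25), np.float64(0.0), [-0.2, 0.66, 1.4, -0.05, 1.43, -1.71])
(np.float64(0.49), np.float64(0.0), [-0.23, 0.43, 1.64, -0.02, 1.18, -1.74])
(np.float64(0.74), np.float64(0.0), [-0.28, 0.21, 1.88, 0.04, 0.92, -1.82])
0.0
-0.45
(np.float64(0.0), np.float64(0.0), [-0.19, 0.8, 1.29, -0.06, 1.5, -1.7])
(np.float64(0.25), np.float64(0.0), [-0.21, 0.58, 1.52, -0.04, 1.25, -1.72])
(np.float64(0.49), np.float64(0.0), [-0.25, 0.36, 1.75, 0.01, 0.99, -1.77])
(np.float64(0.74), np.float64(0.0), [-0.3, 0.15, 1.98, 0.1, 0.73, -1.89])
0.0
-0.3
(np.float64(0.0), np.float64(0.0), [-0.2, 0.72, 1.41, -0.05, 1.31, -1.71])
(np.float64(0.25), np.float64(0.0), [-0.23, 0.5, 1.63, -0.01, 1.06, -1.74])
(np.float64(0.49), np.float64(0.0), [-0.26, 0.29, 1.86, 0.06, 0.8, -1.82])
(np.float64(0.74), np.float64(0.0), [-0.33, 0.1, 2.09, 0.22, 0.54, -2.01])
0.0
-0.15
(np.float64(0.0), np.float64(0.0), [-0.21, 0.64, 1.53, -0.03, 1.12, -1.72])
(np.float64(0.25), np.float64(0.0), [-0.24, 0.43, 1.75, 0.02, 0.87, -1.78])
(np.float64(0.49), np.float64(0.0), [-0.29, 0.24, 1.97, 0.14, 0.6, -1.91])
(np.float64(0.74), np.float64(0.0), [-0.36, 0.07, 2.19, 0.5, 0.36, -2.3])
0.0
```

```bash
cat >> h.py <<'E'
T0=-0.2
def grip(th): 
    R=toolR(YT,T0+th); return trayp(218,60,th,-0.5),R
E
python3 - <<'E'
from kin import *
p,R,s=cur(); G,RG=grip(0); H=G-RG.as_matrix()[:,2]*55
print(G,H,"to H",cmd(p,R,H,RG),"down",cmd(H,RG,G,RG))
q=s["joints"]
for th in np.linspace(0,.82,12): q,e=ik(*grip(th),q); 
print(q.round(2),e)
E
```

```text
[ 650.20256718 -149.39483403   81.        ] [ 661.1157247  -149.94094708  134.90366178] to H ([-0.1678, 0.0005, 0.1415], [-0.001, 0.647, -0.002]) down ([-0.0, -0.0, 0.11], [0.0, 0.0, 0.0])
[-0.38 -0.    2.23  0.55  0.37 -2.36] 3.0471161279943807e-12
```

>>> arm_command(
  offset=[
    [-0.06, 0, 0.03],
    [-0.12, 0, 0.07],
    [-0.168, 0, 0.11],
    [-0.168, 0, 0.141],
    [-0.168, 0, 0.141],
    [-0.168, 0, 0.141],
    [-0.168, 0, 0.141],
  ],
  rotation=[
    [0, 0.16, 0],
    [0, 0.32, 0],
    [0, 0.48, 0],
    [0, 0.647, 0],
    [0, 0.647, 0],
    [0, 0.647, 0],
    [0, 0.647, 0],
  ],
  hand=0.52,
)

```text
clock: 12.72
tool_pos: [660.4, -150.2, 134.6]
ee_rot: [0.025, 0.995, 0.003, -0.1]
ft_force: [0.0, -0.8, 0.5]
width: 44.2
grip_force: 0.0
```

```bash
python3 - <<'E'
from kin import *
p,R,s=cur(); G,RG=grip(0); H=G-RG.as_matrix()[:,2]*55
print(p,H,s["width"],cmd(p,R,G,RG),s["clock"])
E
```

```text
[ 660.40280506 -150.179967    134.6257807 ] [ 661.1157247  -149.94094708  134.90366178] 44.163910768929256 ([-0.0013, 0.0005, 0.1092], [0.0, -0.001, -0.002]) 12.725
```

Descend, then close gently to find the handle's y from the force.

>>> arm_command(
  offset=[
    [0, 0, 0.03],
    [0, 0, 0.06],
    [0, 0, 0.09],
    [0, 0, 0.11],
    [0, 0, 0.11],
    [0, 0, 0.11],
  ],
  rotation=[
    [0, 0, 0],
    [0, 0, 0],
    [0, 0, 0],
    [0, 0, 0],
    [0, 0, 0],
    [0, 0, 0],
  ],
)

```text
clock: 13.48
tool_pos: [650.1, -149.6, 80.0]
ee_rot: [0.025, 0.995, 0.003, -0.101]
ft_force: [-0.3, -0.3, -0.8]
width: 44.0
grip_force: 0.0
```

>>> arm_command(
  offset=[
    [0, 0, 0],
    [0, 0, 0],
    [0, 0, 0],
    [0, 0, 0],
    [0, 0, 0],
  ],
  rotation=[
    [0, 0, 0],
    [0, 0, 0],
    [0, 0, 0],
    [0, 0, 0],
    [0, 0, 0],
  ],
  hand=0.9,
  grip_force=12,
)

```text
clock: 14.1
tool_pos: [649.8, -148.9, 79.9]
ee_rot: [0.025, 0.995, 0.003, -0.101]
ft_force: [0.8, 4.3, 2.2]
width: 14.1
grip_force: 12.0
```

```bash
python3 - <<'E'
from kin import *
p,R,s=cur(); G,RG=grip(0); print(p,G,s["ft_force"],s["ft_torque"],s["width"],s["grip_force"],s["clock"])
E
```

```text
[ 649.84888255 -148.89468571   79.89020455] [ 650.20256718 -149.39483403   81.        ] [0.77878115 4.30204716 2.16130858] [ 0.76196657 -0.07313211 -0.27533549] 14.111882961079905 12.000904530286789 14.1
```

```bash
python3 - <<'E'
from kin import *
def rows(a,ths):
    o=[cmd(*grip(a),*grip(t)) for t in ths]; print("off",[[round(x,3) for x in k[0]] for k in o]); print("rot",[k[1] for k in o])
rows(0,[.02,.06,.115,.17,.225,.28,.335,.39,.445])
rows(.445,[.5,.555,.61,.665,.72,.77,.8,.805,.805])
print("lowering"); rows(.805,[.79,.75,.7,.65,.6,.55,.5,.45,.4])
rows(.4,[.35,.3,.25,.2,.15,.1,.06,.03,.01,0,-0.003,-0.003])
E
```

```text
off [[0.004, -0.0, -0.008], [0.013, -0.0, -0.024], [0.026, 0.0, -0.045], [0.04, 0.0, -0.065], [0.056, 0.0, -0.085], [0.072, -0.0, -0.103], [0.09, -0.0, -0.121], [0.108, -0.0, -0.138], [0.127, 0.0, -0.154]]
rot [[0.0, -0.04, 0.0], [0.0, -0.12, 0.0], [0.0, -0.23, 0.0], [0.0, -0.34, 0.0], [-0.0, -0.45, 0.0], [0.0, -0.56, -0.0], [0.0, -0.67, 0.0], [0.0, -0.78, -0.0], [0.0, -0.89, 0.0]]
off [[0.012, -0.0, -0.022], [0.025, 0.0, -0.043], [0.039, 0.0, -0.064], [0.054, -0.0, -0.083], [0.071, -0.0, -0.102], [0.086, -0.0, -0.118], [0.096, -0.0, -0.128], [0.098, -0.0, -0.129], [0.098, -0.0, -0.129]]
rot [[-0.0, -0.11, 0.0], [-0.0, -0.22, 0.0], [0.0, -0.33, 0.0], [-0.0, -0.44, -0.0], [-0.0, -0.55, 0.0], [0.0, -0.65, 0.0], [0.0, -0.71, 0.0], [-0.0, -0.72, 0.0], [-0.0, -0.72, 0.0]]
lowering
off [[-0.003, 0.0, 0.006], [-0.011, -0.0, 0.022], [-0.019, 0.0, 0.043], [-0.027, -0.0, 0.065], [-0.033, 0.0, 0.086], [-0.038, -0.0, 0.108], [-0.043, -0.0, 0.131], [-0.046, 0.0, 0.153], [-0.048, 0.0, 0.175]]
rot [[0.0, 0.03, 0.0], [0.0, 0.11, 0.0], [0.0, 0.21, 0.0], [0.0, 0.31, 0.0], [0.0, 0.41, -0.0], [0.0, 0.51, 0.0], [-0.0, 0.61, 0.0], [-0.0, 0.71, 0.0], [0.0, 0.81, -0.0]]
off [[-0.01, -0.0, 0.02], [-0.018, 0.0, 0.041], [-0.026, -0.0, 0.063], [-0.033, -0.0, 0.084], [-0.038, -0.0, 0.106], [-0.042, 0.0, 0.128], [-0.045, -0.0, 0.146], [-0.046, 0.0, 0.16], [-0.047, -0.0, 0.169], [-0.048, -0.0, 0.173], [-0.048, 0.0, 0.175], [-0.048, 0.0, 0.175]]
rot [[0.0, 0.1, 0.0], [0.0, 0.2, 0.0], [-0.0, 0.3, -0.0], [0.0, 0.4, 0.0], [-0.0, 0.5, -0.0], [0.0, 0.6, -0.0], [0.0, 0.68, 0.0], [0.0, 0.74, 0.0], [0.0, 0.78, -0.0], [0.0, 0.8, 0.0], [0.0, 0.806, -0.0], [0.0, 0.806, -0.0]]
```

>>> arm_command(
  offset=[
    [0, 0, 0],
    [0, 0, 0],
    [0.004, 0, -0.008],
    [0.013, 0, -0.024],
    [0.026, 0, -0.045],
    [0.04, 0, -0.065],
    [0.056, 0, -0.085],
    [0.072, 0, -0.103],
    [0.09, 0, -0.121],
    [0.108, 0, -0.138],
    [0.127, 0, -0.154],
  ],
  rotation=[
    [0, 0, 0],
    [0, 0, 0],
    [0, -0.04, 0],
    [0, -0.12, 0],
    [0, -0.23, 0],
    [0, -0.34, 0],
    [0, -0.45, 0],
    [0, -0.56, 0],
    [0, -0.67, 0],
    [0, -0.78, 0],
    [0, -0.89, 0],
  ],
  grip_force=40,
)

```text
clock: 15.48
tool_pos: [602.9, -146.4, 168.0]
ee_rot: [0.025, 0.992, -0.003, 0.122]
ft_force: [2.9, 8.6, -2.8]
width: 14.0
grip_force: 40.0
```

>>> arm_command(
  offset=[
    [0.012, 0, -0.022],
    [0.025, 0, -0.043],
    [0.039, 0, -0.064],
    [0.054, 0, -0.083],
    [0.071, 0, -0.102],
    [0.086, 0, -0.118],
    [0.096, 0, -0.128],
    [0.098, 0, -0.129],
    [0.098, 0, -0.129],
  ],
  rotation=[
    [0, -0.11, 0],
    [0, -0.22, 0],
    [0, -0.33, 0],
    [0, -0.44, 0],
    [0, -0.55, 0],
    [0, -0.65, 0],
    [0, -0.71, 0],
    [0, -0.72, 0],
    [0, -0.72, 0],
  ],
)

```text
clock: 16.6
tool_pos: [539.5, -143.0, 218.6]
ee_rot: [0.024, 0.955, -0.007, 0.296]
ft_force: [5.0, 9.4, -2.1]
width: 13.4
grip_force: 40.0
```

```bash
python3 - <<'E'
from kin import *
from plant import vision
p,R,s=cur(); G,RG=grip(.805); print(p,G,(R.inv()*RG).as_rotvec(),s["ft_force"],s["width"],s["grip_force"],s["clock"],s["joints"].round(2))
d=Ro.from_euler('z',YT).inv().apply(p-HINGE); print("theta by pos",np.arctan2(d[2],d[0])-np.arctan2(60,218),np.hypot(d[0],d[2]),np.hypot(60,218))
S=vision.capture("side"); np.savez("side4.npz",**S)
cv2.imwrite("pics/up.png",cv2.resize(S["frame"][160:360,280:480],None,fx=3,fy=3,interpolation=2)[:,:,::-1])
E
```

```text
[ 539.47467547 -142.99932315  218.55592636] [ 540.18863864 -143.8895491   219.72775428] [ 0.00111088 -0.00329323 -0.00040634] [ 4.9823252   9.40224677 -2.11674121] 13.437352050608425 40.00036418437958 16.6 [-0.38  0.01  2.22  0.51  0.39 -2.33]
theta by pos 0.8054756823248483 224.71491616883242 226.10616975217638
```

```bash
python3 - <<'E'
from kin import *
S=load("side4.npz"); P=cloud(S); f=S["frame"].astype(int)
A=Ro.from_euler('z',YT)*Ro.from_euler('y',-.805)
X=A.inv().apply((P.reshape(-1,3)-HINGE)).reshape(P.shape)
m=(X[...,0]>-5)&(X[...,0]<90)&(abs(X[...,1])<29)&(X[...,2]>10)&(X[...,2]<60)
for x in range(0,90,6):
    k=m&(X[...,0]>=x)&(X[...,0]<x+6)
    print(x,k.sum(),np.median(X[k][:,2]).round(1) if k.any() else None, f[k].mean(1).round(0)[:40:2].astype(int).tolist() if k.any() else None)
E
```

```text
0 156 40.6 [70, 74, 67, 59, 101, 71, 60, 92, 71, 63, 93, 69, 63, 102, 73, 62, 88, 69, 64, 71]
6 96 37.5 [94, 98, 103, 65, 68, 96, 83, 115, 105, 116, 117, 118, 118, 118, 119, 116, 119, 118, 103, 119]
12 97 37.3 [105, 93, 115, 92, 115, 81, 118, 74, 119, 84, 121, 120, 122, 119, 120, 120, 121, 120, 121, 120]
18 95 37.5 [102, 114, 113, 118, 119, 117, 119, 117, 118, 116, 119, 117, 119, 117, 119, 117, 117, 117, 119, 116]
24 102 37.2 [108, 101, 117, 115, 117, 115, 116, 119, 116, 117, 115, 118, 116, 118, 117, 118, 116, 119, 116, 120]
30 93 37.1 [91, 92, 115, 82, 118, 103, 117, 118, 119, 119, 118, 120, 119, 119, 119, 120, 119, 119, 120, 119]
36 98 37.7 [96, 90, 70, 66, 70, 65, 73, 89, 120, 107, 121, 117, 117, 121, 117, 123, 117, 122, 118, 121]
42 196 28.8 [108, 105, 113, 115, 93, 80, 74, 114, 103, 87, 80, 73, 118, 99, 87, 78, 119, 98, 87, 77]
48 93 17.7 [61, 72, 71, 73, 71, 72, 72, 71, 72, 72, 74, 73, 73, 71, 72, 70, 71, 72, 72, 72]
54 71 17.6 [70, 70, 73, 71, 73, 73, 72, 73, 71, 72, 73, 73, 70, 71, 77, 72, 87, 74, 92, 73]
60 54 18.1 [72, 72, 73, 72, 72, 72, 72, 72, 72, 72, 72, 73, 71, 71, 73, 73, 89, 82, 103, 101]
66 54 18.2 [60, 68, 73, 73, 72, 72, 73, 72, 73, 72, 72, 73, 71, 72, 72, 72, 82, 73, 79, 98]
72 53 18.0 [56, 103, 74, 85, 75, 73, 72, 72, 72, 72, 73, 71, 72, 73, 71, 79, 79, 98, 88, 105]
78 53 18.3 [57, 92, 97, 102, 77, 92, 74, 71, 73, 73, 73, 71, 73, 72, 73, 72, 76, 83, 104, 100]
84 63 16.4 [85, 107, 96, 105, 100, 82, 83, 71, 71, 70, 67, 69, 69, 68, 71, 67, 68, 72, 68, 73]
```

The range data shows a flat plain face 20 mm above the landing, from x 4 to 46, so the cap has turned and sits against the end stop. Now I'll lower the tray slowly.

>>> arm_command(
  offset=[
    [-0.003, 0, 0.006],
    [-0.011, 0, 0.022],
    [-0.019, 0, 0.043],
    [-0.027, 0, 0.065],
    [-0.033, 0, 0.086],
    [-0.038, 0, 0.108],
    [-0.043, 0, 0.131],
    [-0.046, 0, 0.153],
    [-0.048, 0, 0.175],
  ],
  rotation=[
    [0, 0.03, 0],
    [0, 0.11, 0],
    [0, 0.21, 0],
    [0, 0.31, 0],
    [0, 0.41, 0],
    [0, 0.51, 0],
    [0, 0.61, 0],
    [0, 0.71, 0],
    [0, 0.81, 0],
  ],
)

```text
clock: 17.77
tool_pos: [609.6, -146.7, 159.8]
ee_rot: [0.025, 0.995, -0.002, 0.098]
ft_force: [2.7, 7.5, -2.5]
width: 13.7
grip_force: 40.0
```

>>> arm_command(
  offset=[
    [-0.01, 0, 0.02],
    [-0.018, 0, 0.041],
    [-0.026, 0, 0.063],
    [-0.033, 0, 0.084],
    [-0.038, 0, 0.106],
    [-0.042, 0, 0.128],
    [-0.045, 0, 0.146],
    [-0.046, 0, 0.16],
    [-0.047, 0, 0.169],
    [-0.048, 0, 0.173],
    [-0.048, 0, 0.173],
    [-0.048, 0, 0.173],
  ],
  rotation=[
    [0, 0.1, 0],
    [0, 0.2, 0],
    [0, 0.3, 0],
    [0, 0.4, 0],
    [0, 0.5, 0],
    [0, 0.6, 0],
    [0, 0.68, 0],
    [0, 0.74, 0],
    [0, 0.78, 0],
    [0, 0.8, 0],
    [0, 0.8, 0],
    [0, 0.8, 0],
  ],
)

```text
clock: 19.27
tool_pos: [649.9, -148.9, 79.9]
ee_rot: [0.025, 0.995, 0.003, -0.101]
ft_force: [2.1, 6.0, -0.3]
width: 13.7
grip_force: 40.0
```

```bash
python3 - <<'E'
from kin import *
p,R,s=cur(); G,RG=grip(0); print(p,G,(R.inv()*RG).as_rotvec(),s["ft_force"],s["width"],s["grip_force"],s["clock"])
E
```

```text
[ 649.8531717  -148.8760128    79.92463747] [ 650.20256718 -149.39483403   81.        ] [ 0.00103007 -0.00250322 -0.00067314] [ 2.11088778  6.04134722 -0.30796512] 13.686172021567081 40.00018000602722 19.275
```

>>> arm_command(
  offset=[
    [0, 0, 0.002],
    [0, 0, 0.004],
    [0, 0, 0.004],
  ],
  rotation=[
    [0, 0, 0],
    [0, 0, 0],
    [0, 0, 0],
  ],
)

```text
clock: 19.65
tool_pos: [649.9, -148.9, 79.8]
ee_rot: [0.025, 0.995, 0.003, -0.101]
ft_force: [-1.5, 5.3, 12.4]
width: 13.7
grip_force: 40.0
```

>>> arm_command(
  offset=[
    [0, 0, 0],
    [0, 0, 0],
    [0, 0, 0],
    [0, 0, 0],
  ],
  rotation=[
    [0, 0, 0],
    [0, 0, 0],
    [0, 0, 0],
    [0, 0, 0],
  ],
  hand=0.55,
)

```text
clock: 20.15
tool_pos: [649.3, -149.6, 77.9]
ee_rot: [0.025, 0.995, 0.003, -0.101]
ft_force: [-1.0, -0.0, 0.5]
width: 41.3
grip_force: 0.0
```

>>> arm_command(
  offset=[
    [0, 0, -0.03],
    [0, 0, -0.08],
    [0, 0, -0.14],
    [0, 0, -0.18],
    [0, 0, -0.18],
    [0, 0, -0.18],
  ],
  rotation=[
    [0, 0, 0],
    [0, 0, 0],
    [0, 0, 0],
    [0, 0, 0],
    [0, 0, 0],
    [0, 0, 0],
  ],
)

```text
clock: 20.9
tool_pos: [666.8, -150.3, 165.5]
ee_rot: [0.025, 0.995, 0.003, -0.102]
ft_force: [0.0, -0.3, 0.1]
width: 41.6
grip_force: 0.0
```

```bash
python3 - <<'E'
from kin import *
from plant import vision
p,R,s=cur(); print(p,s["ft_force"],s["clock"])
T,S=vision.capture("top"),vision.capture("side"); np.savez("top5.npz",**T); np.savez("side5.npz",**S)
C=[]
for n,c,roi in(("T",T,(365,265,420,312)),("S",S,(305,285,375,350))):
    f=c["frame"].astype(int); m=((f.min(2)>100)&(f[...,0]-f[...,1]>(-50))).astype(np.uint8)
    P=cloud(c); X=Ro.from_euler('z',YT).inv().apply((P-HINGE).reshape(-1,3)).reshape(P.shape)
    m=((X[...,0]>0)&(X[...,0]<60)&(abs(X[...,1])<30)&(X[...,2]>32)&(X[...,2]<44)&(f.mean(2)>75)).astype(np.uint8)
    q=max(cv2.findContours(m,0,2)[0],key=cv2.contourArea); mm=cv2.drawContours(np.zeros_like(m),[q],-1,1,-1)>0
    r=cv2.minAreaRect(q); C.append(r[0]); print(n,cv2.contourArea(q),r,np.median(X[mm],0).round(1),X[mm].min(0).round(1),X[mm].max(0).round(1),np.median(P[mm],0).round(1))
print(tri(T,C[0],S,C[1]))
a=cv2.resize(S["frame"][225:345,300:450],None,fx=2.6,fy=4,interpolation=2); b=cv2.resize(T["frame"][195:315,350:430],None,fx=4,fy=4,interpolation=2)
cv2.imwrite("pics/down.png",np.hstack([a,b])[:,:,::-1])
E
```

```text
[ 666.81371637 -150.26583927  165.45823511] [ 0.02103771 -0.29587522  0.05226834] 20.9Traceback (most recent call last):
  File "<stdin>", line 10, in <module>
ValueError: max() iterable argument is empty
```

```bash
python3 - <<'E'
from kin import *
S=load("side5.npz"); c=S
f=c["frame"].astype(int); P=cloud(c); X=Ro.from_euler('z',YT).inv().apply((P-HINGE).reshape(-1,3)).reshape(P.shape)
m=((X[...,0]>-2)&(X[...,0]<60)&(abs(X[...,1])<32)&(X[...,2]>31)&(X[...,2]<42)).astype(np.uint8)
q=max(cv2.findContours(m,0,2)[0],key=cv2.contourArea); mm=cv2.drawContours(np.zeros_like(m),[q],-1,1,-1)>0
print(cv2.contourArea(q),cv2.minAreaRect(q),np.median(X[mm],0).round(1),np.percentile(X[mm],[2,98],axis=0).round(1).tolist(),np.median(P[mm],0).round(1))
cv2.imwrite("pics/down.png",cv2.resize(S["frame"][225:345,300:450],None,fx=5,fy=5,interpolation=2)[:,:,::-1])
E
```

```text
514.0 ((344.1702880859375, 319.921630859375), (31.393667221069336, 20.80657386779785), 53.97262954711914) [25.7 -4.4 37. ] [[7.6, -29.7, 32.7], [44.4, 24.6, 39.6]] [ 457.8 -143.9   58. ]
```

View pics/down.png

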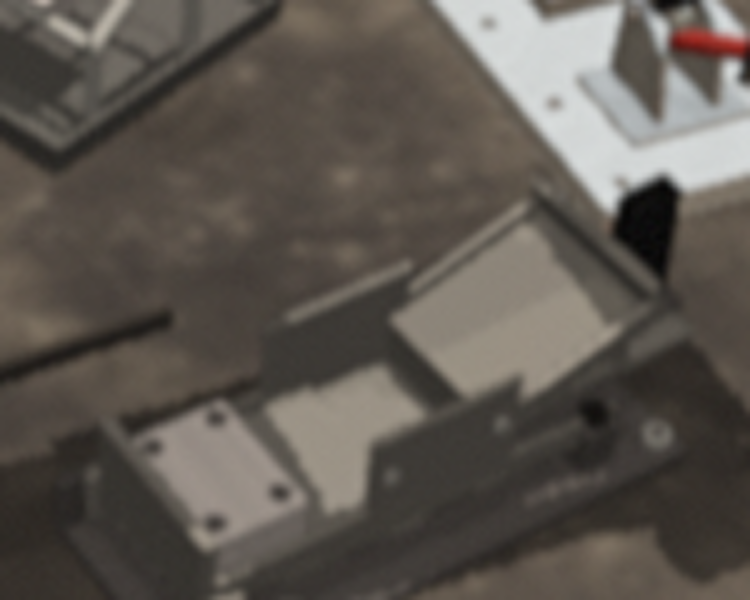

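The cap lies screw holes up against the end stop, with its hole centroid at crop (216,470). I'll locate it and plan the pick.

```bash
python3 - <<'E'
from kin import *
S=load("side5.npz"); T=load("top0.npz")
for z in(58,59): 
    w=onz(S,(343.2-.4,319-.4),z); print(w,Ro.from_euler('z',YT).inv().apply(w-HINGE))
c=trayp(25.5,28.5); c[1]-=1.5; R2=toolR(YT,-.21)
p,R,s=cur(); H=c+[14,0,65]
q,e=ik(c,R2,s["joints"]); print(c,q.round(2),e)
print("H",H,cmd(p,R,H,R2),cmd(H,R2,c,R2))
E
```

```text
[ 458.15315376 -139.53282419   58.        ] [25.69770328 -0.24878525 37.        ]
[ 457.59975576 -140.23974495   59.        ] [25.1803282  -0.98248091 38.        ]
[ 457.96813164 -140.77446882   49.5       ] [-0.27  0.47  1.93 -0.05  0.96 -1.75] 1.7265013994934865e-12
H [ 471.96813164 -140.77446882  114.5       ] ([0.361, -0.0009, 0.1781], [0.001, 0.011, -0.001]) ([0.0003, -0.0014, 0.133], [0.0, 0.0, 0.0])
```

>>> arm_command(
  offset=[
    [0.07, 0, 0.015],
    [0.15, 0, 0.04],
    [0.23, -0.001, 0.09],
    [0.3, -0.001, 0.13],
    [0.361, -0.001, 0.178],
    [0.361, -0.001, 0.178],
    [0.361, -0.001, 0.178],
    [0.361, -0.001, 0.178],
  ],
  rotation=[
    [0, 0.011, 0],
    [0, 0.011, 0],
    [0, 0.011, 0],
    [0, 0.011, 0],
    [0, 0.011, 0],
    [0, 0.011, 0],
    [0, 0.011, 0],
    [0, 0.011, 0],
  ],
  hand=0.24,
  grip_force=30,
)

```text
clock: 22.0
tool_pos: [474.4, -141.2, 115.7]
ee_rot: [0.025, 0.994, 0.003, -0.103]
ft_force: [-0.4, 0.1, 0.8]
width: 69.8
grip_force: 0.0
```

```bash
python3 - <<'E'
from kin import *
c=trayp(25.5,28.5); c[1]-=1.5; R2=toolR(YT,-.21); p,R,s=cur(); print(p,s["width"],cmd(p,R,c,R2),s["clock"])
E
```

```text
[ 474.37380669 -141.18007015  115.70669811] 69.83987316463185 ([0.005, -0.0008, 0.1363], [-0.0, 0.007, -0.001]) 22.0
```

>>> arm_command(
  offset=[
    [0.002, 0, 0.04],
    [0.005, -0.001, 0.08],
    [0.005, -0.001, 0.11],
    [0.005, -0.001, 0.13],
    [0.005, -0.001, 0.136],
    [0.005, -0.001, 0.136],
    [0.005, -0.001, 0.136],
  ],
  rotation=[
    [0, 0.007, 0],
    [0, 0.007, 0],
    [0, 0.007, 0],
    [0, 0.007, 0],
    [0, 0.007, 0],
    [0, 0.007, 0],
    [0, 0.007, 0],
  ],
)

```text
clock: 22.88
tool_pos: [457.0, -140.8, 49.8]
ee_rot: [0.025, 0.994, 0.003, -0.105]
ft_force: [-0.5, -0.1, -0.0]
width: 69.8
grip_force: 0.0
```

>>> arm_command(
  offset=[
    [0, 0, 0],
    [0, 0, 0],
    [0, 0, 0],
    [0, 0, 0],
    [0, 0, 0],
  ],
  rotation=[
    [0, 0, 0],
    [0, 0, 0],
    [0, 0, 0],
    [0, 0, 0],
    [0, 0, 0],
  ],
  hand=0.6,
  grip_force=30,
)

```text
clock: 23.5
tool_pos: [456.7, -140.6, 49.7]
ee_rot: [0.025, 0.994, 0.003, -0.105]
ft_force: [0.9, 0.6, 5.2]
width: 55.6
grip_force: 30.0
```

```bash
python3 - <<'E'
from kin import *
p,R,s=cur(); print(p,s["width"],s["grip_force"],s["ft_force"],s["clock"])
R2=toolR(YT,-.21); R4=toolR(YR,.40); n=-toolR(YR,np.radians(35)).as_matrix()[:,2]; u=Ro.from_euler('z',YR).apply([.819,0,.574])
G=np.array([545.6,241.3,65.4])
B=G+n*45+u*10+[0,0,60]; L=p+[0,0,100]; mid=L*.5+B*.5+[0,0,30]
M=Ro.from_rotvec((R4*R2.inv()).as_rotvec()*.5)*R2
print("lift",cmd(p,R2,L,R2)); print("mid",cmd(L,R2,mid,M),"B",cmd(mid,M,B,R4)); print(mid,B, "pre",cmd(B,R4,G+n*15+u*4,R4))
q=s["joints"]
for a,b in((L,R2),(mid,M),(B,R4),(G+n*15+u*4,R4)): q,e=ik(a,b,q); print(q.round(2),round(e,4))
E
```

```text
[ 456.73266067 -140.63541817   49.67635885] 55.59772735977102 30.001468062400818 [0.92954293 0.59692829 5.23755946] 23.5
lift ([0.0417, 0.0, -0.1956], [0.0, 0.0, 0.0])
mid ([-0.0352, 0.3811, -0.0876], [-0.027, -0.606, -0.279]) B ([-0.0995, 0.3693, 0.0592], [-0.027, -0.606, -0.279])
[492.57990624  48.35803163 188.83910042] [528.42715181 237.35148144 168.00184199] pre ([0.0459, 0.0, 0.1717], [0.0, 0.0, 0.0])
[-0.27  0.32  1.87 -0.05  1.16 -1.76] 0.0
[ 0.08  0.13  2.    0.03  0.92 -1.59] 0.0
[ 0.48  0.17  2.08 -0.2   0.52 -1.16] 0.0
[ 0.48  0.34  2.12 -0.32  0.31 -1.04] 0.0
```

>>> arm_command(
  offset=[
    [0.006, 0, -0.03],
    [0.015, 0, -0.07],
    [0.028, 0, -0.13],
    [0.042, 0, -0.196],
    [0.042, 0, -0.196],
    [0.042, 0, -0.196],
  ],
  rotation=[
    [0, 0, 0],
    [0, 0, 0],
    [0, 0, 0],
    [0, 0, 0],
    [0, 0, 0],
    [0, 0, 0],
  ],
)

```text
clock: 24.25
tool_pos: [455.9, -140.5, 149.2]
ee_rot: [0.025, 0.994, 0.003, -0.106]
ft_force: [0.5, 0.1, -1.8]
width: 55.6
grip_force: 30.0
```

>>> arm_command(
  offset=[
    [-0.006, 0.063, -0.015],
    [-0.012, 0.127, -0.029],
    [-0.018, 0.19, -0.044],
    [-0.023, 0.254, -0.058],
    [-0.029, 0.318, -0.073],
    [-0.035, 0.381, -0.088],
    [-0.035, 0.381, -0.088],
  ],
  rotation=[
    [-0.004, -0.1, -0.046],
    [-0.009, -0.2, -0.093],
    [-0.013, -0.3, -0.14],
    [-0.018, -0.4, -0.186],
    [-0.022, -0.5, -0.232],
    [-0.027, -0.606, -0.279],
    [-0.027, -0.606, -0.279],
  ],
)

```text
clock: 25.12
tool_pos: [491.3, 49.5, 188.1]
ee_rot: [-0.044, 0.998, 0.013, 0.045]
ft_force: [0.5, -0.0, -1.9]
width: 55.4
grip_force: 30.0
```

>>> arm_command(
  offset=[
    [-0.016, 0.061, 0.01],
    [-0.033, 0.123, 0.02],
    [-0.05, 0.185, 0.03],
    [-0.066, 0.246, 0.04],
    [-0.083, 0.308, 0.05],
    [-0.1, 0.369, 0.059],
    [-0.1, 0.369, 0.059],
    [-0.1, 0.369, 0.059],
  ],
  rotation=[
    [-0.004, -0.1, -0.046],
    [-0.009, -0.2, -0.093],
    [-0.013, -0.3, -0.14],
    [-0.018, -0.4, -0.186],
    [-0.022, -0.5, -0.232],
    [-0.027, -0.606, -0.279],
    [-0.027, -0.606, -0.279],
    [-0.027, -0.606, -0.279],
  ],
)

```text
clock: 26.12
tool_pos: [528.2, 236.0, 167.3]
ee_rot: [-0.11, 0.974, 0.022, 0.195]
ft_force: [0.3, -0.4, -2.1]
width: 55.2
grip_force: 30.0
```

```bash
python3 - <<'E'
from kin import *
from plant import vision
p,R,s=cur(); print(p,s["width"],s["grip_force"],s["ft_force"],s["clock"])
R4=toolR(YR,.40); n=-toolR(YR,np.radians(35)).as_matrix()[:,2]; u=Ro.from_euler('z',YR).apply([.819,0,.574]); G=np.array([545.6,241.3,65.4])
print((R.inv()*R4).as_rotvec(),cmd(p,R,G+n*15+u*4,R4),cmd(G,R4,G-n*10,R4),cmd(G,R4,G-u*10,R4))
S=vision.capture("side"); np.savez("side6.npz",**S)
# cap tilt in hand from side range: points near TCP with top face
P=cloud(S); L=R4.inv().apply((P-p).reshape(-1,3)).reshape(P.shape)
m=(abs(L[...,0])<24)&(abs(L[...,1])<27)&(L[...,2]>-20)&(L[...,2]<15)&(S["range_z"]>0); q=L[m]
A=np.c_[q[:,0],q[:,1],np.ones(len(q))]
k=np.linalg.lstsq(A,q[:,2],rcond=None)[0]; r=q[:,2]-A@k; g=abs(r)<3; k=np.linalg.lstsq(A[g],q[g,2],rcond=None)[0]
print(len(q),g.sum(),k.round(3),q[:,:2].min(0),q[:,:2].max(0))
E
```

```text
[528.18261409 235.98073944 167.25562108] 55.24830262297934 29.999685287475586 [ 0.25703238 -0.40923165 -2.09991058] 26.125
[-0.00068158 -0.00431717 -0.00111509] ([0.0436, 0.0026, 0.171], [-0.001, -0.009, -0.002]) ([-0.0042, -0.0, 0.0196], [0.0, 0.0, 0.0]) ([0.0196, -0.0, 0.0042], [0.0, 0.0, 0.0])
269 174 [ 0.23  -0.033 -8.94 ] [-19.65801216 -26.98873913] [23.23741547 26.99376946]
```

>>> arm_command(
  offset=[
    [0.012, 0.001, 0.04],
    [0.022, 0.002, 0.08],
    [0.033, 0.003, 0.12],
    [0.04, 0.003, 0.155],
    [0.044, 0.003, 0.171],
    [0.044, 0.003, 0.171],
    [0.044, 0.003, 0.171],
  ],
  rotation=[
    [0, -0.009, 0],
    [0, -0.009, 0],
    [0, -0.009, 0],
    [0, -0.009, 0],
    [0, -0.009, 0],
    [0, -0.009, 0],
    [0, -0.009, 0],
  ],
)

```text
clock: 27.05
tool_pos: [541.4, 241.4, 81.6]
ee_rot: [-0.11, 0.974, 0.023, 0.199]
ft_force: [-0.0, -0.2, -0.6]
width: 55.4
grip_force: 30.0
```

>>> arm_command(
  offset=[
    [-0.002, 0, 0.01],
    [-0.004, 0, 0.02],
    [-0.005, 0, 0.024],
    [-0.005, 0, 0.024],
    [-0.005, 0, 0.024],
  ],
  rotation=[
    [0, 0, 0],
    [0, 0, 0],
    [0, 0, 0],
    [0, 0, 0],
    [0, 0, 0],
  ],
)

```text
clock: 27.68
tool_pos: [547.8, 243.1, 70.9]
ee_rot: [-0.11, 0.974, 0.023, 0.199]
ft_force: [-0.3, -0.0, -1.4]
width: 55.5
grip_force: 30.0
```

```bash
python3 - <<'E'
from kin import *
p,R,s=cur(); print(p,s["ft_force"],s["clock"])
R4=toolR(YR,.40); n=-toolR(YR,np.radians(35)).as_matrix()[:,2]; u=Ro.from_euler('z',YR).apply([.819,0,.574]); G=np.array([545.6,241.3,65.4])
d=p-G; print("n,u,y",d@n,d@u,d@Ro.from_euler('z',YR).apply([0,1,0]))
E
```

```text
[547.75043628 243.09987237  70.87310378] [-0.30067872 -0.042032   -1.38829396] 27.675
n,u,y 3.049897016665816 5.188299136108844 1.2722305364904607
```

>>> arm_command(
  offset=[
    [-0.0005, -0.002, 0.002],
    [-0.001, -0.002, 0.004],
    [-0.001, -0.002, 0.004],
  ],
  rotation=[
    [0, 0, 0],
    [0, 0, 0],
    [0, 0, 0],
  ],
)

```text
clock: 28.05
tool_pos: [548.4, 242.8, 70.4]
ee_rot: [-0.11, 0.973, 0.023, 0.199]
ft_force: [-18.3, 0.4, 23.0]
width: 55.8
grip_force: 30.0
```

>>> arm_command(
  offset=[
    [-0.0003, 0, 0.001],
    [-0.0005, 0, 0.002],
    [-0.0005, 0, 0.002],
  ],
  rotation=[
    [0, 0, 0],
    [0, 0, 0],
    [0, 0, 0],
  ],
)

```text
clock: 28.42
tool_pos: [548.6, 242.9, 70.2]
ee_rot: [-0.11, 0.973, 0.023, 0.199]
ft_force: [-26.9, 0.1, 35.6]
width: 55.6
grip_force: 30.0
```

>>> arm_command(
  offset=[
    [0.003, 0, 0.0005],
    [0.006, 0, 0.001],
    [0.006, 0, 0.001],
  ],
  rotation=[
    [0, 0, 0],
    [0, 0, 0],
    [0, 0, 0],
  ],
)

```text
clock: 28.8
tool_pos: [548.5, 242.9, 70.1]
ee_rot: [-0.11, 0.973, 0.024, 0.201]
ft_force: [-20.9, -3.3, 39.2]
width: 55.5
grip_force: 30.0
```

>>> arm_command(
  offset=[
    [0.001, 0, -0.004],
    [0.001, 0, -0.0045],
    [0.001, 0, -0.0045],
  ],
  rotation=[
    [0, 0, 0],
    [0, 0, 0],
    [0, 0, 0],
  ],
)

```text
clock: 29.18
tool_pos: [546.1, 241.6, 68.7]
ee_rot: [-0.11, 0.974, 0.023, 0.199]
ft_force: [-2.8, -1.7, 5.8]
width: 55.5
grip_force: 30.0
```

```bash
python3 - <<'E'
from kin import *
p,R,s=cur(); f=s["ft_force"]; print(p,f,s["clock"])
n=-toolR(YR,np.radians(35)).as_matrix()[:,2]; u=Ro.from_euler('z',YR).apply([.819,0,.574]); G=np.array([545.6,241.3,65.4])
d=p-G; print("n,u,y",d@n,d@u,d@Ro.from_euler('z',YR).apply([0,1,0]),"F n,u",f@n,f@u)
E
```

```text
[546.05381199 241.64058524  68.65756422] [-2.81739053 -1.71421066  5.78299035] 29.175
n,u,y 2.370989116353525 2.2945674649911387 0.23023366929448036 F n,u 6.532366811565028 0.7560746915329717
```

>>> arm_command(
  offset=[
    [0.002, 0, 0],
    [0.004, 0, 0.0005],
    [0.005, 0, 0.0005],
    [0.005, 0, 0.0005],
  ],
  rotation=[
    [0, 0, 0],
    [0, 0, 0],
    [0, 0, 0],
    [0, 0, 0],
  ],
)

```text
clock: 29.68
tool_pos: [543.3, 240.9, 66.9]
ee_rot: [-0.11, 0.974, 0.023, 0.198]
ft_force: [0.1, -0.1, -1.6]
width: 55.3
grip_force: 30.0
```

```bash
python3 - <<'E'
from kin import *
p,R,s=cur(); f=s["ft_force"]; print(p,f,s["clock"])
n=-toolR(YR,np.radians(35)).as_matrix()[:,2]; u=Ro.from_euler('z',YR).apply([.819,0,.574]); G=np.array([545.6,241.3,65.4])
d=p-G; print("n,u,y",d@n,d@u,d@Ro.from_euler('z',YR).apply([0,1,0]),"F n,u",f@n,f@u)
E
```

```text
[543.33795211 240.88019488  66.88533138] [ 0.12214449 -0.14570144 -1.58594488] 29.675
n,u,y 2.5351324785173395 -1.0299695369383643 0.09775235913129682 F n,u -1.3486809690327535 -0.839579370952649
```

>>> arm_command(
  offset=[
    [0.002, 0, 0.001],
    [0.003, 0, 0.0015],
    [0.003, 0, 0.0015],
  ],
  rotation=[
    [0, 0, 0],
    [0, 0, 0],
    [0, 0, 0],
  ],
)

```text
clock: 30.05
tool_pos: [543.3, 241.0, 66.7]
ee_rot: [-0.11, 0.973, 0.023, 0.199]
ft_force: [-1.5, -2.3, 5.6]
width: 55.7
grip_force: 30.0
```

>>> arm_command(
  offset=[
    [0, 0, 0],
    [0, 0, 0],
    [0, 0, 0],
    [0, 0, 0],
  ],
  rotation=[
    [0, 0, 0],
    [0, 0, 0],
    [0, 0, 0],
    [0, 0, 0],
  ],
  hand=0.24,
)

```text
clock: 30.55
tool_pos: [542.8, 241.0, 66.1]
ee_rot: [-0.11, 0.974, 0.023, 0.199]
ft_force: [0.2, 0.1, -0.2]
width: 70.0
grip_force: 0.0
```

>>> arm_command(
  offset=[
    [0, 0, -0.02],
    [0, 0, -0.05],
    [0, 0, -0.1],
    [0, 0, -0.16],
    [0, 0, -0.22],
    [0, 0, -0.3],
    [0, 0, -0.36],
    [0, 0, -0.36],
    [0, 0, -0.36],
  ],
  rotation=[
    [0, 0, 0],
    [0, 0, 0],
    [0, 0, 0],
    [0, 0, 0],
    [0, 0, 0],
    [0, 0, 0],
    [0, 0, 0],
    [0, 0, 0],
    [0, 0, 0],
  ],
)

```text
clock: 31.68
tool_pos: [473.7, 225.0, 231.6]
ee_rot: [-0.11, 0.974, 0.023, 0.199]
ft_force: [0.2, 0.2, -0.2]
width: 69.9
grip_force: 0.0
```

```bash
python3 - <<'E'
from kin import *
from plant import vision
p,R,s=cur(); print(p,s["ft_force"],s["clock"])
S1=vision.capture("side"); S0=load("side0.npz"); T1=vision.capture("top"); np.savez("side7.npz",**S1); np.savez("top7.npz",**T1)
n=-toolR(YR,np.radians(35)).as_matrix()[:,2]; u=Ro.from_euler('z',YR).apply([.819,0,.574]); y=Ro.from_euler('z',YR).apply([0,1,0])
B=np.stack([u,y,n],1)
for c in(S0,S1):
    X=(cloud(c)-CAP)@B
    m=(abs(X[...,0])<26)&(abs(X[...,1])<33)&(X[...,2]>4)&(X[...,2]<22)&(c["range_z"]>0); q=X[m]
    A=np.c_[q[:,:2],np.ones(len(q))]; k=np.linalg.lstsq(A,q[:,2],rcond=None)[0]; vv,uu=np.nonzero(m)
    print(len(q),"plane",k.round(3),"centre",((np.percentile(q,3,axis=0)+np.percentile(q,97,axis=0))/2).round(1),"px",uu.mean().round(1),vv.mean().round(1))
d=np.abs(S1["frame"].astype(int)-S0["frame"].astype(int)).max(2)
for nm,(uu,vv) in dict(n1=(246.7,179.5),n2=(304.9,212.4),tray=(405,290)).items():
    print(nm,np.median(d[int(vv)-8:int(vv)+8,int(uu)-8:int(uu)+8]))
for c in(S0,S1):
    f=c["frame"].astype(int); m=((f.min(2)>165)&(f[...,0]-f[...,1]>4)).astype(np.uint8); k=np.zeros_like(m);k[160:235,230:340]=1; m=cv2.morphologyEx(m&k,cv2.MORPH_CLOSE,np.ones((5,5)))
    for q in cv2.findContours(m,0,2)[0]:
        if cv2.contourArea(q)>80: M=cv2.moments(q); print(cv2.contourArea(q),round(M["m10"]/M["m00"],1),round(M["m01"]/M["m00"],1))
E
```

```text
[473.71489839 224.95704431 231.57997079] [ 0.23677301  0.16831239 -0.2367065 ] 31.675
385 plane [ 7.0000e-03 -5.0000e-03  1.0099e+01] centre [-3.9 -3.3 10.1] px 273.7 195.8
401 plane [-2.0000e-03  3.2000e-02  1.1576e+01] centre [-3.9 -2.1 10.4] px 273.4 195.5
n1 5.0
n2 5.0
tray 4.0
307.0 305.3 212.6
294.0 273.2 194.3
232.5 246.9 179.4
316.5 305.4 212.6
276.0 273.2 194.5
240.5 246.9 179.3
```

The cap is back in its bay at the same pixel as at the start (273.2,194.5 against 273.2,194.3) and lies flat. The neighbours and the tray look unchanged. Handing in.

```bash
python3 -c "
from plant import order; print(order.hand_in())"
```

```text
the job is handed in; nothing more can be done
None
```

I turned the cap over on the tray, put it back hollow side down in the middle bay and handed the job in at about 32 s; the final images show the other two caps and the lowered tray unchanged, but the hand-in returned no verdict.

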